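# Put the horn lip rests in the seasoning box and screw the cover down

## Robot

A 7-joint arm with a two-finger parallel gripper is mounted at the origin on the work surface. World frame = base frame: x ahead of the robot, y to its left, z up, the work surface at z = 0. Lengths are in mm, angles in rad, forces in N, time in s.
With the tool pointing down it reaches from about 400 to 875 mm from the base axis. Payload 4.4 kg.
Tool frame: the origin (TCP) lies at the very end of the fingers, on their centre line; the grasp point (between the pads) lies 19 mm behind it; z points along the fingers, x is the direction in which the jaws open and shut, and the axes are right-handed (so a half turn about z gives the same grasp; the last joint's range is limited). The gripper opens to 85 mm and grips with 20 to 120 N. Pads are 22 mm wide; open, the fingers measure 114 mm over their backs; the gripper's body (76 mm by 85 mm) begins 54 mm behind the grasp point. The pads swing forward as they close: fully open they stand 13 mm farther back than shut.
Start: joints at [1.174, 0.628, 0.038, 1.517, -0.027, 0.996, -0.02], TCP at [211.148, -614.764, 231.313] pointing down, gripper open.
Joint ranges: [-3.06, 3.06], [-0.37, 2.12], [-1.25, 1.32], [0.18, 2.47], [-1.1, 4.24], [0.23, 1.98], [-2.94, 2.94]. Speed limits (rad/s): [2.57, 2.57, 3.14, 3.14, 3.14, 3.14, 3.14].

## Interface

Orientations are given as [roll, pitch, yaw] about the fixed x, y, z axes, in that order (R = Rz(yaw) Ry(pitch) Rx(roll)).
In Python, from cell import * gives the robot as it stands. The module is installed in compiled form; this text tells all that it offers.
- The arm moves only by the tool play_rows, never from a script. Its argument "targets" is a list of rows, each an object with "slide": the shift along the tool's x, y, z in mm, a list of three; "turn": the turn, a rotation vector about the tool's x, y, z in degrees, a list of three; "hand": the finger opening in mm, from 0 to 85.4. A call has 1 to 5 rows; each row shifts and turns the commanded pose from where the row before left it, along the tool's axes as they then stand; what a row does not reach is not made up. A row lasts 1/8 s, in which the tool goes at most 62.5 mm and 10.7 degrees, less where a joint would pass 70% of its speed; a pose out of reach is approached as far as the arm can. A call is refused whole if a number of a shift passes 62.5 or a number of a turn 10.7, either way. A call with a gripper value outside its range is refused whole. The fingers move at their own pace and stop on an object; the grip force is fixed at half the most. Time passes only in rows, so rows that do not move let the fingers close. It gives the time, the measured TCP pose, the force and the opening at its end, in the units of the state.
- read_state(): the state, without advancing time (a new reading comes with each control period).
- get_image(name): name is "scene" or "top" or "wrist"; returns (picture, depth): 400x640x3 uint8, blue, green, red; 400x640 float32, mm along the optical axis (not along the pixel's ray), 0 where there is no reading.
- calibration(name): a dict with "K" (3x3 intrinsics, pixels), "D" ([k1, k2, p1, p2, k3] as OpenCV has them; the pictures are not rectified), "R" (3x3) and "t" (3): a world point X has camera coordinates R X + t. Camera axes: x right, y down, z forward; pixel columns grow to the right and rows downward; lengths in mm; the calibration is good to about 2 mm. A picture is of the moment at which its call begins: read the wrist's pose just before it. calibration takes no time and is no camera call; for the wrist camera it gives the pose at the moment of the call.
- finish_job(): hands the job in, once; it reports no verdict.
The state is a dict: "clock": time; "qpos": joint angles; "qd": joint speeds; "tau": joint torques, N m; "eef_pos": TCP position; "tool_rot": TCP orientation; "force": force on the tool from outside, world axes, zero at the start; "torque": the same for the moment, N m; "width": finger opening in mm.
Only numpy, scipy, OpenCV 4.12 (cv2) and the standard library are available. Lean on these libraries where they do the work, as an engineer would, in place of code of your own. Each camera call takes 0.05 s, during which the arm holds its last target.

## Task

Put every horn lip rest on the bench into the seasoning box, each one in its own lane so that it slides down the slope, lying flat, right into the low corner of that lane. Then put the cover down flat on the box, its slot over the centre stud (with the wing nut backed off to its top stop, its wings line up with the slot and keep clear of the lanes), and spin the wing nut down until it is snug at its stop. Let go, and leave the cork block, the wax tin and the bone spatula where they lie.

Things in the scene. Friction and masses are not known exactly. Their poses are not given: they have to be found in the camera images.
- box: fixed dark wooden seasoning box, 120 (x) x 212 (y) x 62 mm high, open on top; origin under its centre, x pointing away from the robot (within 0.25 rad). Four lanes run along x, centred at y = -80, -34, 34, 80 mm, each 110 mm long (x -55 to 55) and 42 mm wide, between walls that all reach the rim. Middle rib 26 mm wide, with boss, stud and wing nut; other walls 4 to 5 mm
- seat1 (a point): where the middle of a lip rest lies once it has slid home into the low corner of lane 1 (y = -80 mm); axes as the box's. Each lane has a slippery steel floor falling 22 degrees toward -x and 14 toward +y: height 32 mm at mid lane, 54 at the high end, 10 at the low end, 5 more or less at the sides. A lip rest let go in it, long side along x, slides home by itself
- seat2 (a point): where the middle of a lip rest lies once it has slid home into the low corner of lane 2 (y = -34 mm); axes as the box's
- seat3 (a point): where the middle of a lip rest lies once it has slid home into the low corner of lane 3 (y = +34 mm); axes as the box's
- seat4 (a point): where the middle of a lip rest lies once it has slid home into the low corner of lane 4 (y = +80 mm); axes as the box's
- cover_seat (a point): centre of the box's rim plane (62 mm above the bench) on the stud's axis: the cover's origin is here when it is seated. Here stand an oblong, round-topped brass boss 45 (x) x 13 (y) mm, 6 mm above the rim, and the 8 mm stud (top 107 mm above the bench)
- wing_nut (a joint): turn of the captive brass wing nut, rad; grows clockwise seen from above, sinking 2.23 mm per rad. 0 = top stop, wings along the box's x (within 0.15 rad of 0 the cover passes); 7.85 = bottom stop, wings across. Starts at 0.5 to 1.2, wings jutting over lanes 2 and 3; stays where left (0.06 N m friction). On a seated cover its sprung foot touches at 7.0 and presses 10 to 14 N at the stop: snug
- nut_grip (a point): on the nut's axis, 18 mm above the underside of the wings, 8 mm below their top; x along the wings. 111.6 mm above the bench at joint 0, 94 mm at 7.85. The two upright wings measure 44 (x) x 12 (y) x 26 mm high together, a lower hub between; pinch them across the 12 mm, or by their ends. A 40 x 10 mm foot hangs 8 mm below them
- cover: loose pale wooden board 126 (x) x 218 (y) x 8 mm, 280 g, with a slot through its centre, 52 (x) x 20 (y) mm, and two upright red fins to hold it by at y = -68 and 68 mm, each 30 (x) x 10 (y) mm, tops 36 mm above the underside. Origin under its centre; the same turned half round. Lies on the bench, fins up. Seated: flat on the rim, boss in its slot, 3.5 mm play each way
- lip1: amber horn lip rest, a plain block 48 x 28 x 14 mm (its x, y, z) with two thin white bone lines across each 48 x 28 face, 35 g. Origin at the middle of the block; lying flat on the bench it is at z = 7 mm. Either large face may be up. Two to four are present (None in the state if absent)
- lip2: amber horn lip rest, a plain block 48 x 28 x 14 mm (its x, y, z) with two thin white bone lines across each 48 x 28 face, 35 g. Origin at the middle of the block; lying flat on the bench it is at z = 7 mm. Either large face may be up. Two to four are present (None in the state if absent)
- lip3: amber horn lip rest, a plain block 48 x 28 x 14 mm (its x, y, z) with two thin white bone lines across each 48 x 28 face, 35 g. Origin at the middle of the block; lying flat on the bench it is at z = 7 mm. Either large face may be up. Two to four are present (None in the state if absent)
- lip4: amber horn lip rest, a plain block 48 x 28 x 14 mm (its x, y, z) with two thin white bone lines across each 48 x 28 face, 35 g. Origin at the middle of the block; lying flat on the bench it is at z = 7 mm. Either large face may be up. Two to four are present (None in the state if absent)
- cork_block: cork sanding block 45 x 32 x 22 mm, not to be disturbed; origin under its centre
- wax_tin: round steel tin 45 mm across and 24 mm high with a blue lid, not to be disturbed; origin under its centre
- bone_spatula: white bone spatula, lying, 190 mm long and 8 mm high, not to be disturbed; x along it
Mind the look-alikes: they are no part of the job. Leave any pink or yellow look-alike of the lip4 alone.

How it is judged:
By the outcome, as a careful person would: the job done as asked, in the order asked, and still so for the second after the job is handed in, with the robot touching nothing.
Of lip1, lip2, lip3, lip4 only 2 to 4 are there at a start; the rules pass over those that are not, and their reading is None.
At some moment in a run one of lip1, lip2, lip3, lip4, cover may be knocked a few centimetres aside while the robot is not near it.
Once in a run the grip may slacken for a moment while it holds something.
It also fails if it takes over 208 s, if anything falls off the work surface, if the arm or the gripper's body presses on something with over 40 N, if the wrist force passes 120 N, or if a joint passes its speed limit or range.

## Working session

There is one attempt and no reset: what is moved stays moved. The work goes in short steps, Python scripts to look and compute and a tool call to move; the robot and the scene stay as the last step left them, time stands still between calls to the robot, and variables do not carry over. Pictures are saved under pics/ and viewed, and the job is handed in when it is done.

Besides the shell and the picture viewer there is one more tool, called after "Request:" as a command line: name --argument value ..., lists and objects as JSON in quotes. play_rows: Moves the arm, as the interface text tells. Its arguments: {"type":"object","properties":{"targets":{"type":"array"}},"required":["targets"]}

```bash
mkdir -p pics; ls; cat > h.py <<'E'
from cell import *
import numpy as np, cv2
from scipy.spatial.transform import Rotation as Ro
def snap(n,f):
    c=calibration(n); im,d=get_image(n); cv2.imwrite('pics/'+f+'.png',im); np.savez('pics/'+f+'.npz',im=im,d=d,K=c['K'],D=np.array(c['D']),R=c['R'],t=c['t']); return im,d,c
def load(f):
    z=np.load('pics/'+f+'.npz'); return z['im'],z['d'],z
def px2w(c,u,v,d):
    p=cv2.undistortPoints(np.array([[[u,v]]],float).reshape(-1,1,2),np.array(c['K']),np.array(c['D'])).reshape(-1,2)
    d=np.atleast_1d(d); X=np.c_[p*d[:,None],d]; return (X-np.array(c['t']))@np.array(c['R'])
def cloud(c,d):
    v,u=np.mgrid[0:d.shape[0],0:d.shape[1]]
    p=cv2.undistortPoints(np.stack([u,v],-1).reshape(-1,1,2).astype(float),np.array(c['K']),np.array(c['D'])).reshape(-1,2)
    dd=d.reshape(-1,1); X=np.c_[p*dd,dd]; return ((X-np.array(c['t']))@np.array(c['R'])).reshape(d.shape+(3,))
def w2px(c,X):
    return cv2.projectPoints(np.array(X,float).reshape(-1,1,3),cv2.Rodrigues(np.array(c['R']))[0],np.array(c['t'],float),np.array(c['K']),np.array(c['D']))[0].reshape(-1,2)
E
python3 - <<'E'
from h import *
print(read_state())
for n in ('scene','top'):
    im,d,c=snap(n,n+'0'); print(n,np.array(c['R']).round(2),c['t'])
E
```

```text
pics
{'clock': 0.0, 'qpos': array([ 1.17421105,  0.62930768,  0.03843808,  1.51838129, -0.02700653,
        0.99629265, -0.02003629]), 'qd': array([ 4.31512700e-04, -1.43836935e-03, -2.32310075e-03, -1.43255803e-03,
       -1.52250925e-04, -1.44611171e-04,  8.53034278e-05]), 'tau': array([-5.64154307e-04, -5.63392532e+01,  1.22614145e+00, -1.93446708e+01,
        1.10221416e-02,  1.05911450e-02, -3.52813356e-05]), 'eef_pos': array([ 210.93847274, -614.15834284,  230.40967573]), 'tool_rot': array([ 3.14157737e+00,  1.87113616e-03, -1.24004807e+00]), 'force': array([0.48925637, 0.46270782, 0.24151305]), 'torque': array([ 0.07405106, -0.01304209,  0.0190895 ]), 'width': 85.83568265665713}
scene [[-0.34  0.94 -0.01]
 [ 0.78  0.27 -0.56]
 [-0.52 -0.2  -0.83]] [ 119.9920365  -370.50023235 1447.00216509]
top [[ 0.02 -1.    0.  ]
 [-1.   -0.02 -0.04]
 [ 0.04 -0.   -1.  ]] [ 33.51706877 541.88904848 985.88713298]
```

View pics/scene0.png

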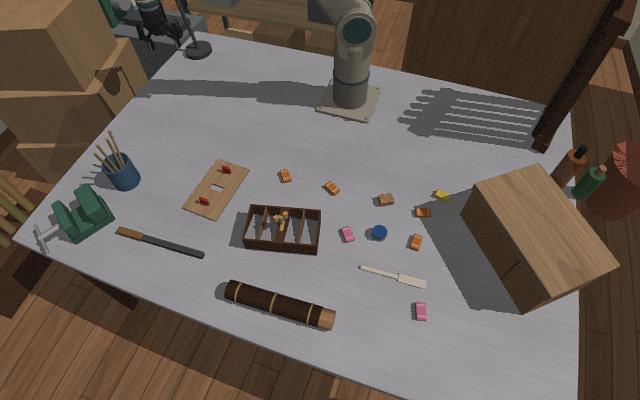

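View pics/top0.png

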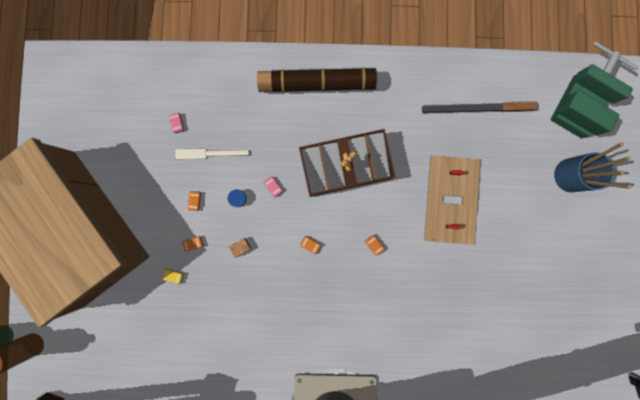

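```bash
python3 - <<'E'
from h import *
im,d,c=load('top0')
P=cloud(c,d)
for n,(u,v) in dict(A=(375,245),B=(311,245),C=(193,243),D=(194,201),cork=(240,247),tin=(237,198),pink=(274,187),cover=(440,200),rimc=(347,158),yel=(174,277),bench=(280,280)).items(): print(n,P[v,u].round(1))
hsv=cv2.cvtColor(im,cv2.COLOR_BGR2HSV)
m=cv2.inRange(hsv,(5,140,90),(20,255,255)); 
n,l,s,ce=cv2.connectedComponentsWithStats(m)
for i in range(1,n):
    if s[i,4]>40: print(s[i],ce[i].round(1))
cv2.imwrite('pics/a.png',cv2.resize(im[110:300,160:420],None,fx=3,fy=3,interpolation=cv2.INTER_CUBIC))
E
```

```text
A [429.9 -90.8  11.2]
B [426.4  69.3  14.3]
C [423.7 365.5  12.4]
D [529.1 366.4  13.3]
cork [417.5 245.1  20.9]
tin [539.  256.6  19.8]
pink [568.8 165.3  17.8]
cover [ 546.4 -252.5   13.3]
rimc [633.3 -10.1 103.5]
yel [338.1 409.1  16.9]
bench [335.2 145.7  -0.6]
[504 103  32   7 193] [519.8 106.2]
[342 152  14  20 137] [346.7 160.1]
[189 192  11  15 122] [194.1 199.1]
[186 238  12  12  95] [191.5 243.5]
[304 238  13  13  98] [310.  244.4]
[368 239  14  13 101] [374.7 245.2]
```

View pics/a.png

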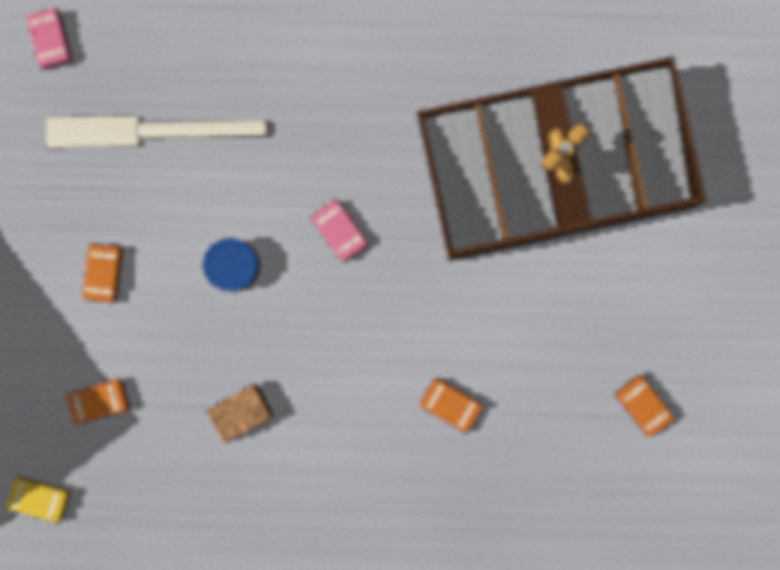

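```bash
cat >> h.py <<'E'
def rect(P,m,zlo,zhi):
    q=P[m&(P[...,2]>zlo)&(P[...,2]<zhi)][:,:2].astype(np.float32)
    return cv2.minAreaRect(q),len(q)
def tool():
    s=read_state(); return np.array(s['eef_pos']),Ro.from_euler('xyz',s['tool_rot']).as_matrix(),s
def plan(pos,yaw,tilt=None):
    """shift in tool axes, turn rotvec deg, from measured pose to target; yaw taken mod pi nearest"""
    p,R,s=tool()
    best=None
    for k in (0,np.pi,-np.pi):
        Rt=Ro.from_euler('xyz',[np.pi,0,yaw+k]).as_matrix()
        if tilt is not None: Rt=Ro.from_rotvec(tilt).as_matrix()@Rt
        rv=np.degrees(Ro.from_matrix(R.T@Rt).as_rotvec())
        if best is None or np.linalg.norm(rv)<np.linalg.norm(best): best=rv; bk=k
    sl=R.T@(np.array(pos)-p)
    n=max(np.abs(sl).max()/62,np.linalg.norm(sl)/62,np.linalg.norm(best)/10.6)
    print('t',round(s['clock'],2),'at',p.round(1),'rpy',np.degrees(s['tool_rot']).round(1),'w',round(s['width'],1),'F',s['force'].round(1),'q1,q7',round(s['qpos'][0],2),round(s['qpos'][6],2))
    print('slide tool',sl.round(1),'turn',best.round(1),'rows>=',round(n,1))
    return sl,best
E
python3 - <<'E'
from h import *
im,d,c=load('top0')
P=cloud(c,d)
def reg(u0,v0,u1,v1):
    m=np.zeros(d.shape,bool); m[v0:v1,u0:u1]=1; return m
for n,r,z in (('box',(290,120,410,205),(50,75)),('cover',(415,145,490,255),(3,50)),('A',(360,230,390,262),(8,30)),('B',(296,230,326,262),(8,30)),('C',(178,232,208,256),(8,30)),('D',(182,186,206,216),(8,30)),('nut',(338,145,360,172),(90,130))):
    print(n,rect(P,reg(*r),*z))
im,d,c2=load('scene0'); print()
E
```

```text
box (((630.9832153320312, -12.82855224609375), (120.71520233154297, 212.2042999267578), 13.666092872619629), 1594)
cover (((550.1409912109375, -286.5379943847656), (275.92645263671875, 190.50160217285156), 0.15811415016651154), 4276)
A (((429.2784118652344, -90.45731353759766), (48.44710922241211, 27.66318130493164), 39.071533203125), 216)
B (((426.62237548828125, 71.53538513183594), (47.951988220214844, 27.887296676635742), 61.213138580322266), 213)
C (((421.5138854980469, 368.323486328125), (27.807655334472656, 46.657005310058594), 19.49700355529785), 206)
D (((529.7487182617188, 369.48870849609375), (28.643354415893555, 48.03120040893555), 84.58319091796875), 218)
nut (((630.0303955078125, -12.470569610595703), (11.165396690368652, 43.231727600097656), 46.25373077392578), 102)
```

```bash
cat >> h.py <<'E'
import math
def rows(pos,yaw,tilt=None,dec=0,n=None,vmax=58,near=True):
    p,R,s=tool(); best=None
    for k in ((0,np.pi,-np.pi) if near else (0,)):
        Rt=Ro.from_euler('xyz',[np.pi,0,yaw+k]).as_matrix()
        if tilt is not None: Rt=Ro.from_rotvec(tilt).as_matrix()@Rt
        rv=Ro.from_matrix(R.T@Rt).as_rotvec()
        if best is None or np.linalg.norm(rv)<np.linalg.norm(best): best=rv; bR=Rt
    pos=np.array(pos,float); L=np.linalg.norm(pos-p)
    N=n or max(1,math.ceil(max(L/vmax,np.degrees(np.linalg.norm(best))/10.4)))
    print('t',round(s['clock'],2),'at',p.round(1),'rpy',np.degrees(s['tool_rot']).round(1),'w',round(s['width'],1),'F',s['force'].round(1),'q1,q7',round(s['qpos'][0],2),round(s['qpos'][6],2),'N',N)
    cp,cR=p.copy(),R.copy()
    for i in range(1,N+1):
        a=i/N; tp=p+(pos-p)*a; tR=R@Ro.from_rotvec(best*a).as_matrix()
        sl=(cR.T@(tp-cp)).round(dec)+0.; tu=np.degrees(Ro.from_matrix(cR.T@tR).as_rotvec()).round(max(dec,1))+0.
        print('{"slide":%s,"turn":%s}'%([float('%g'%x) for x in sl],[float('%g'%x) for x in tu]))
        cp=cp+cR@sl; cR=cR@Ro.from_rotvec(np.radians(tu)).as_matrix()
BX=np.array([631.0,-12.8]); BY=math.radians(13.67)
def b2w(x,y): return BX+np.array([[math.cos(BY),-math.sin(BY)],[math.sin(BY),math.cos(BY)]])@[x,y]
E
python3 -c "
from h import *
rows([630.5,-12.6,190],math.radians(46.25),near=False)"
```

```text
t 0.1 at [ 211.  -614.2  230.5] rpy [ 1.8e+02  1.0e-01 -7.1e+01] w 85.7 F [ 0.3 -0.2  0.1] q1,q7 1.17 -0.02 N 13
{"slide":[-33.0, -46.0, 3.0],"turn":[0.0, 0.0, -9.0]}
{"slide":[-26.0, -50.0, 3.0],"turn":[0.0, 0.0, -9.0]}
{"slide":[-18.0, -53.0, 4.0],"turn":[0.0, 0.0, -9.1]}
{"slide":[-9.0, -56.0, 3.0],"turn":[0.0, 0.0, -9.0]}
{"slide":[0.0, -56.0, 3.0],"turn":[0.0, 0.0, -9.0]}
{"slide":[9.0, -56.0, 3.0],"turn":[-0.1, 0.0, -9.0]}
{"slide":[18.0, -54.0, 3.0],"turn":[0.0, 0.0, -9.1]}
{"slide":[25.0, -50.0, 3.0],"turn":[0.0, 0.0, -9.0]}
{"slide":[34.0, -46.0, 3.0],"turn":[0.0, 0.0, -9.0]}
{"slide":[39.0, -40.0, 3.0],"turn":[0.0, 0.0, -9.0]}
{"slide":[46.0, -33.0, 3.0],"turn":[0.0, 0.1, -9.0]}
{"slide":[50.0, -25.0, 4.0],"turn":[0.0, 0.0, -9.1]}
{"slide":[54.0, -17.0, 3.0],"turn":[0.0, 0.0, -9.0]}
```

Request:
play_rows --targets '[{"slide": [-33,-46,3],"turn": [0,0,-9],"hand": 85},{"slide": [-26,-50,3],"turn": [0,0,-9],"hand": 85},{"slide": [-18,-53,4],"turn": [0,0,-9],"hand": 85},{"slide": [-9,-56,3],"turn": [0,0,-9],"hand": 85},{"slide": [0,-56,3],"turn": [0,0,-9],"hand": 85}]'

```text
clock: 0.72
eef_pos: [372.8, -381.9, 215.1]
tool_rot: [-3.141, 0.0, -0.449]
force: [0.3, -0.8, -0.4]
width: 84.8
```

Request:
play_rows --targets '[{"slide": [9,-56,3],"turn": [0,0,-9],"hand": 60},{"slide": [18,-54,3],"turn": [0,0,-9],"hand": 60},{"slide": [25,-50,3],"turn": [0,0,-9],"hand": 60},{"slide": [34,-46,3],"turn": [0,0,-9],"hand": 60},{"slide": [39,-40,3],"turn": [0,0,-9],"hand": 60}]'

```text
clock: 1.35
eef_pos: [535.1, -150.7, 200.1]
tool_rot: [3.142, 0.0, 0.336]
force: [-0.6, -0.3, 0.4]
width: 59.7
```

Request:
play_rows --targets '[{"slide": [46,-33,3],"turn": [0,0,-9],"hand": 60},{"slide": [50,-25,4],"turn": [0,0,-9],"hand": 60},{"slide": [54,-17,3],"turn": [0,0,-9],"hand": 60},{"slide": [0,0,0],"turn": [0,0,0],"hand": 60}]'

```text
clock: 1.85
eef_pos: [633.9, -8.0, 189.7]
tool_rot: [-3.139, -0.004, 0.81]
force: [-0.8, -0.3, -0.3]
width: 60.2
```

```bash
python3 -c "
from h import *
snap('wrist','w1'); snap('top','t1')
rows([630.5,-12.6,150],math.radians(46.25),near=False)"
```

```text
t 1.95 at [631.9 -14.3 189.5] rpy [-1.799e+02  1.000e-01  4.600e+01] w 60.3 F [-0.9 -0.8 -0.5] q1,q7 0.28 0.44 N 1
{"slide":[0.0, -2.0, 39.0],"turn":[-0.1, 0.1, -0.3]}
```

View pics/w1.png

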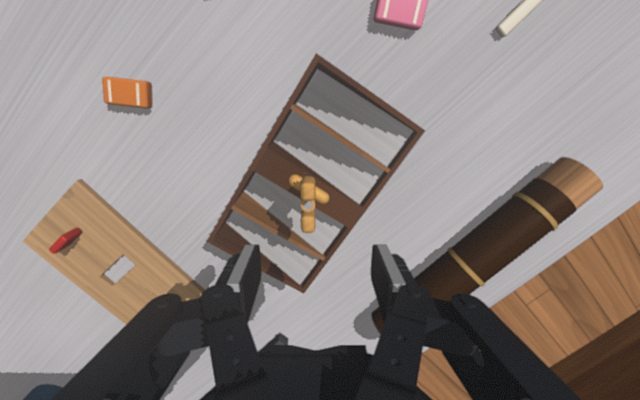

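```bash
python3 - <<'E'
from h import *
im,d,c=load('w1')
P=cloud(c,d)
def reg(u0,v0,u1,v1):
    m=np.zeros(d.shape,bool); m[v0:v1,u0:u1]=1; return m
print('box',rect(P,reg(200,50,430,240),57,66)); print('nut',rect(P,reg(285,165,332,245),96,125))
q=P[165:245,285:332]; print(q[...,2].max())
im,d,c=load('t1'); P=cloud(c,d)
cv2.imwrite('pics/b.png',cv2.resize(im[100:300,160:500],None,fx=2.3,fy=2.3))
m=reg(418,148,486,250)
q=P[m]; q=q[(q[:,2]>5)&(q[:,2]<14)]; print('cover',cv2.minAreaRect(q[:,:2].astype(np.float32)))
q=P[m]; q=q[(q[:,2]>25)]; 
print(q.round(0)[:40])
E
```

```text
box (((629.1082153320312, -11.217361450195312), (120.934814453125, 209.17564392089844), 13.554176330566406), 6167)
nut (((628.48046875, -12.411325454711914), (11.293346405029297, 43.18202209472656), 46.296756744384766), 775)
332.2253709709453
cover ((617.1928100585938, -320.74456787109375), (67.64599609375, 76.8514175415039), 86.6638412475586)
[[564. -41. 645.]
 [564. -42. 644.]
 [565. -43. 643.]
 [564. -44. 644.]
 [564. -45. 645.]
 [565. -46. 643.]
 [565. -47. 643.]
 [565. -48. 643.]
 [565. -49. 642.]
 [565. -50. 643.]
 [565. -50. 644.]
 [565. -52. 642.]
 [565. -52. 643.]
 [565. -53. 643.]
 [565. -55. 642.]
 [565. -55. 643.]
 [565. -57. 642.]
 [565. -57. 643.]
 [565. -59. 641.]
 [566. -60. 640.]
 [566. -61. 640.]
 [566. -62. 639.]
 [566. -63. 639.]
 [566. -65. 636.]
 [566. -66. 637.]
 [567. -67. 634.]
 [567. -68. 635.]
 [568. -71. 630.]
 [568. -73. 627.]
 [563. -41. 644.]
 [563. -42. 645.]
 [563. -43. 645.]
 [563. -43. 646.]
 [563. -45. 645.]
 [563. -45. 645.]
 [563. -46. 645.]
 [564. -48. 644.]
 [563. -48. 645.]
 [564. -49. 644.]
 [564. -50. 644.]]
```

View pics/b.png

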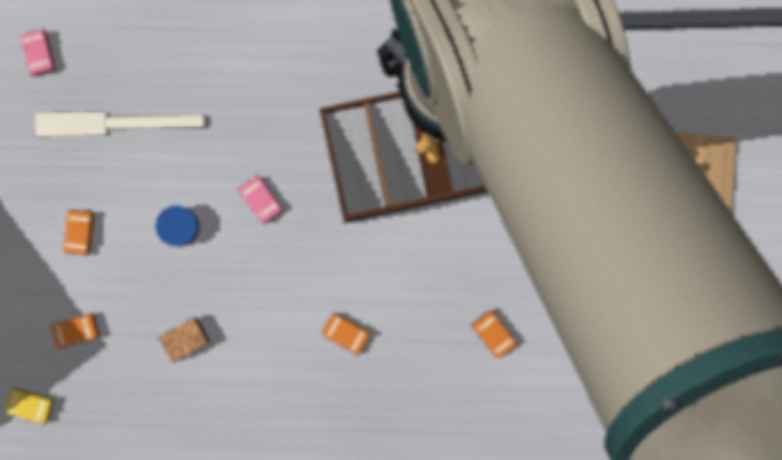

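```bash
python3 -c "
from h import *
rows([629.3,-12.4,94],math.radians(46.3),near=False)"
```

```text
t 1.95 at [631.9 -14.3 189.5] rpy [-1.799e+02  1.000e-01  4.600e+01] w 60.3 F [-0.9 -0.8 -0.5] q1,q7 0.28 0.44 N 2
{"slide":[0.0, -2.0, 48.0],"turn":[0.0, 0.0, -0.2]}
{"slide":[0.0, -1.0, 47.0],"turn":[-0.1, 0.1, -0.1]}
```

Request:
play_rows --targets '[{"slide": [0,-2,32],"turn": [0,0,0],"hand": 60},{"slide": [0,-1,32],"turn": [0,0,-0.3],"hand": 50},{"slide": [0,0,31],"turn": [0,0,0],"hand": 40},{"slide": [0,0,0],"turn": [0,0,0],"hand": 40}]'

```text
clock: 2.45
eef_pos: [627.6, -15.0, 93.2]
tool_rot: [-3.139, 0.005, 0.805]
force: [-0.5, -0.6, 0.1]
width: 40.0
```

Request:
play_rows --targets '[{"slide": [0,0,0],"turn": [0,0,0],"hand": 0},{"slide": [0,0,0],"turn": [0,0,0],"hand": 0},{"slide": [0,0,0],"turn": [0,0,0],"hand": 0},{"slide": [0,0,0],"turn": [0,0,0],"hand": 0}]'

```text
clock: 2.95
eef_pos: [630.8, -13.4, 97.0]
tool_rot: [3.139, -0.0, 0.806]
force: [-1.5, -2.7, 6.6]
width: 10.5
```

```bash
python3 -c "
from h import *
rows([630,-12.4,97],math.radians(103.6),near=False)
snap('wrist','w2')
rows([630,-12.4,97],math.radians(103.6),near=False)"
```

```text
t 2.95 at [630.8 -13.4  97. ] rpy [179.9  -0.   46.2] w 10.5 F [-1.5 -2.7  6.6] q1,q7 0.24 0.38 N 6
{"slide":[0.0, 0.0, 0.0],"turn":[0.0, 0.0, -9.6]}
{"slide":[0.0, 0.0, 0.0],"turn":[0.0, 0.0, -9.5]}
{"slide":[0.0, -1.0, 0.0],"turn":[0.1, 0.0, -9.6]}
{"slide":[0.0, 0.0, 0.0],"turn":[0.0, 0.0, -9.6]}
{"slide":[0.0, 0.0, 0.0],"turn":[0.0, 0.0, -9.5]}
{"slide":[1.0, 0.0, 0.0],"turn":[0.0, 0.1, -9.6]}
t 3.0 at [630.8 -13.4  97. ] rpy [179.9   0.   46.2] w 10.4 F [-2.3 -2.7  6.8] q1,q7 0.24 0.38 N 6
{"slide":[0.0, 0.0, 0.0],"turn":[0.0, 0.0, -9.6]}
{"slide":[0.0, 0.0, 0.0],"turn":[0.0, 0.0, -9.5]}
{"slide":[0.0, -1.0, 0.0],"turn":[0.1, 0.0, -9.6]}
{"slide":[0.0, 0.0, 0.0],"turn":[0.0, 0.0, -9.6]}
{"slide":[0.0, 0.0, 0.0],"turn":[0.0, 0.0, -9.5]}
{"slide":[1.0, 0.0, 0.0],"turn":[0.0, 0.1, -9.6]}
```

View pics/w2.png

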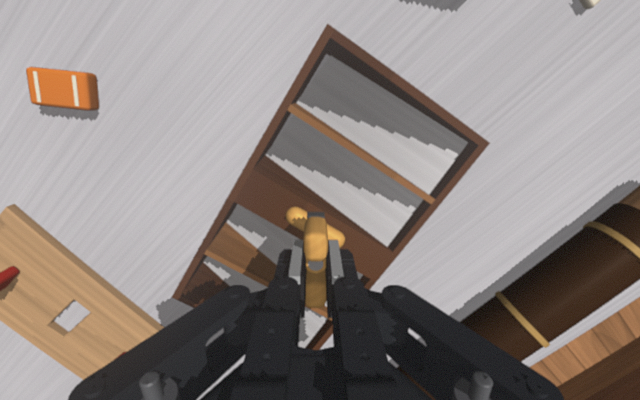

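Request:
play_rows --targets '[{"slide": [0,0,-0.4],"turn": [0,0,-9.5],"hand": 0},{"slide": [0,0,-0.4],"turn": [0,0,-9.5],"hand": 0},{"slide": [0,0,-0.4],"turn": [0,0,-9.5],"hand": 0},{"slide": [0,0,-0.4],"turn": [0,0,-9.5],"hand": 0},{"slide": [0,0,-0.4],"turn": [0,0,-9.5],"hand": 0}]'

```text
clock: 3.62
eef_pos: [630.8, -13.4, 98.9]
tool_rot: [3.14, 0.002, 1.641]
force: [-2.7, -2.1, 6.3]
width: 10.2
```

Request:
play_rows --targets '[{"slide": [0,0,-0.4],"turn": [0,0,-9.5],"hand": 0},{"slide": [0,0,0],"turn": [0,0,-1],"hand": 0},{"slide": [0,0,0],"turn": [0,0,0],"hand": 0}]'

```text
clock: 4.0
eef_pos: [630.8, -13.4, 99.3]
tool_rot: [3.141, 0.002, 1.818]
force: [-1.8, -3.4, 6.1]
width: 10.3
```

```bash
python3 -c "
from h import *
print(read_state())"
```

```text
{'clock': 4.0, 'qpos': array([ 0.38651967,  0.8616686 , -0.71612835,  1.67305783,  0.70425082,
        0.88123855,  1.19417864]), 'qd': array([-0.00394562, -0.0012567 ,  0.00327176, -0.00224214, -0.00271125,
       -0.00225116, -0.00249217]), 'tau': array([-1.39493600e+00, -5.42461109e+01, -1.10602257e+01, -1.33052248e+01,
        2.33649585e-02, -1.01365529e+00,  1.52110560e-01]), 'eef_pos': array([630.75819961, -13.38606365,  99.27416681]), 'tool_rot': array([3.14064720e+00, 1.64807596e-03, 1.81808256e+00]), 'force': array([-1.76383268, -3.40831757,  6.07334809]), 'torque': array([-0.3979157 ,  0.48349097, -0.14985392]), 'width': 10.308012317997115}
```

Request:
play_rows --targets '[{"slide": [0,0,0],"turn": [0,0,0],"hand": 45},{"slide": [0,0,0],"turn": [0,0,0],"hand": 45},{"slide": [0,0,-30],"turn": [0,0,0],"hand": 45},{"slide": [0,0,-40],"turn": [0,0,0],"hand": 85},{"slide": [0,0,-10],"turn": [0,0,0],"hand": 85}]'

```text
clock: 4.62
eef_pos: [631.9, -11.5, 180.4]
tool_rot: [3.137, 0.0, 1.82]
force: [0.3, 0.3, 0.4]
width: 78.5
```

```bash
sed -i 's/^BX=.*/BX=np.array([630.9,-13.1]); BY=math.radians(13.63)/' h.py; python3 -c "
from h import *
snap('wrist','w3')
rows([426.6,71.5,110],math.radians(61.2))"
```

```text
t 4.67 at [631.7 -11.7 180.4] rpy [179.8   0.  104.3] w 84.8 F [0.6 1.  0.5] q1,q7 0.42 1.26 N 5
{"slide":[26.0, -36.0, 14.0],"turn":[0.0, 0.0, 8.6]}
{"slide":[21.0, -39.0, 14.0],"turn":[0.1, 0.0, 8.6]}
{"slide":[14.0, -42.0, 14.0],"turn":[0.0, 0.0, 8.6]}
{"slide":[9.0, -43.0, 14.0],"turn":[0.1, -0.1, 8.7]}
{"slide":[1.0, -45.0, 14.0],"turn":[0.0, 0.0, 8.6]}
```

View pics/w3.png

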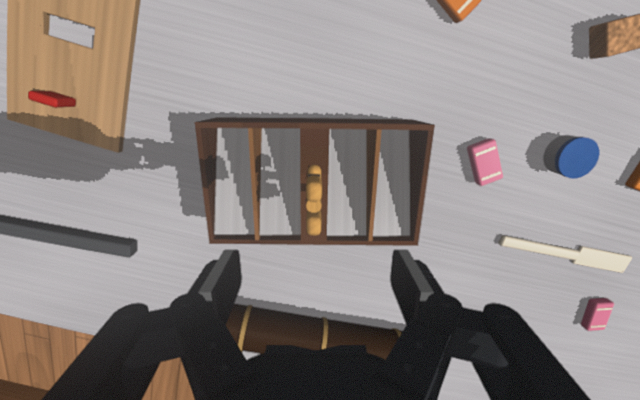

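Request:
play_rows --targets '[{"slide": [26,-36,14],"turn": [0,0,8.6],"hand": 85},{"slide": [21,-39,14],"turn": [0,0,8.6],"hand": 85},{"slide": [14,-42,14],"turn": [0,0,8.6],"hand": 85},{"slide": [9,-43,14],"turn": [0,0,8.6],"hand": 85},{"slide": [1,-45,14],"turn": [0,0,8.6],"hand": 85}]'

```text
clock: 5.3
eef_pos: [422.8, 71.4, 106.8]
tool_rot: [-3.14, -0.0, 1.063]
force: [0.1, 0.7, -0.7]
width: 85.3
```

Request:
play_rows --targets '[{"slide": [0,0,0],"turn": [0,0,0],"hand": 85},{"slide": [0,0,0],"turn": [0,0,0],"hand": 85}]'

```text
clock: 5.55
eef_pos: [425.3, 71.1, 107.5]
tool_rot: [3.141, -0.0, 1.07]
force: [-0.3, -0.4, -1.2]
width: 85.4
```

```bash
python3 -c "
from h import *
im,d,c=snap('wrist','w4')
P=cloud(c,d); hsv=cv2.cvtColor(im,cv2.COLOR_BGR2HSV)
m=(cv2.inRange(hsv,(3,120,60),(22,255,255))>0)
n,l,s,ce=cv2.connectedComponentsWithStats((m&(P[...,2]>8)&(P[...,2]<20)).astype(np.uint8))
for i in range(1,n):
    if s[i,4]>300: print(s[i],rect(P,l==i,8,20))
rows([426.6,71.5,2],math.radians(61.2))"
```

```text
[617   7  23  47 594] (((421.7780456542969, 348.184326171875), (17.639318466186523, 32.43649673461914), 75.97193908691406), 594)
[ 289  183   55   31 1421] (((424.6529541015625, 72.0298080444336), (46.64972686767578, 27.584613800048828), 61.25553894042969), 1421)
[146 257  49  35 890] (((425.72760009765625, -90.72062683105469), (41.4011116027832, 26.507959365844727), 38.86614990234375), 890)
t 5.6 at [425.9  71.  107.6] rpy [180.   -0.   61.3] w 85.3 F [ 1.  -0.   0.4] q1,q7 0.1 0.22 N 2
{"slide":[0.0, 0.0, 53.0],"turn":[0.0, 0.0, 0.0]}
{"slide":[1.0, 0.0, 53.0],"turn":[0.0, 0.0, 0.1]}
```

View pics/w4.png

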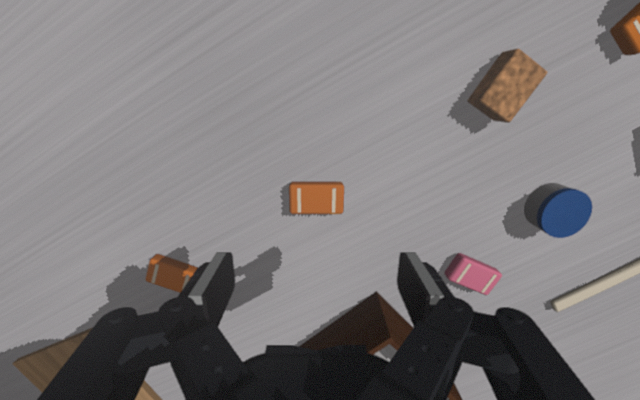

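Request:
play_rows --targets '[{"slide": [0,0,40],"turn": [0,0,0],"hand": 85},{"slide": [0,0,40],"turn": [0,0,0],"hand": 85},{"slide": [0,0,24],"turn": [0,0,0],"hand": 75},{"slide": [0,0,0],"turn": [0,0,0],"hand": 62},{"slide": [0,0,0],"turn": [0,0,0],"hand": 40}]'

```text
clock: 6.22
eef_pos: [425.5, 70.6, 5.8]
tool_rot: [3.141, -0.0, 1.068]
force: [-5.0, -0.3, 20.4]
width: 46.1
```

Request:
play_rows --targets '[{"slide": [0,0,0],"turn": [0,0,0],"hand": 30},{"slide": [0,0,0],"turn": [0,0,0],"hand": 30},{"slide": [0,0,0],"turn": [0,0,0],"hand": 30}]'

```text
clock: 6.6
eef_pos: [425.5, 70.8, 5.9]
tool_rot: [3.14, -0.0, 1.069]
force: [0.0, -0.0, 8.1]
width: 45.8
```

Request:
play_rows --targets '[{"slide": [0,0,-30],"turn": [0,0,0],"hand": 30},{"slide": [0,0,-55],"turn": [0,0,0],"hand": 30},{"slide": [0,0,-55],"turn": [0,0,0],"hand": 30},{"slide": [0,0,0],"turn": [0,0,0],"hand": 30}]'

```text
clock: 7.1
eef_pos: [426.9, 71.5, 148.4]
tool_rot: [3.136, -0.004, 1.068]
force: [0.2, 0.1, -0.9]
width: 46.1
```

```bash
python3 -c "
from h import *
im,d,c=snap('wrist','w5'); cv2.imwrite('pics/w5c.png',cv2.resize(im[180:400,150:490],None,fx=2.2,fy=2.2))
P=cloud(c,d); p,R,s=tool()
hsv=cv2.cvtColor(im,cv2.COLOR_BGR2HSV)
m=(cv2.inRange(hsv,(3,120,60),(22,255,255))>0); m[:150]=0; m[:,:230]=0;m[:,410:]=0
q=(P[m]-p)@R; print(np.percentile(q,[2,25,50,75,98],axis=0).round(1))
"
```

```text
[[-20.6 -14.2 -10.4]
 [ -7.5 -11.1  -9.5]
 [  4.1  -2.1  -9. ]
 [ 16.2   7.3  -7.2]
 [ 49.7 159.2 104.3]]
```

View pics/w5c.png

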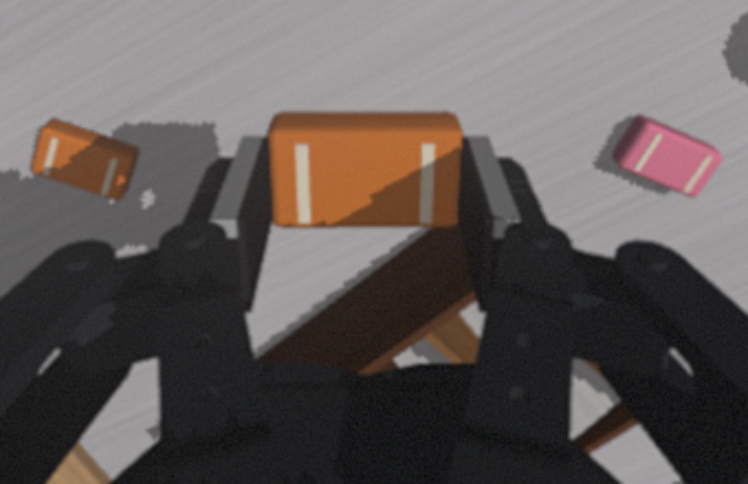

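```bash
cat >> h.py <<'E'
def dep(x,y,z,**k):
    w=b2w(x,y); t=Ro.from_rotvec(np.array([-math.sin(BY),math.cos(BY),0])*math.radians(-22)).as_rotvec()
    rows([w[0],w[1],z],BY,tilt=t,**k)
E
python3 -c "
from h import *
c=calibration('wrist'); p,R,s=tool(); C=-np.array(c['R']).T@c['t']; print('cam in tool',R.T@(C-p))
dep(3,80,140)"
```

```text
cam in tool [ 2.49905506e-02 -8.38300306e+01 -1.42285934e+02]
t 7.15 at [425.7  70.7 146.6] rpy [ 1.798e+02 -1.000e-01  6.120e+01] w 45.8 F [ 0.5 -0.2 -0.2] q1,q7 0.29 0.14 N 6
{"slide":[14.0, 28.0, 1.0],"turn":[-1.5, 3.4, 7.8]}
{"slide":[18.0, 26.0, 3.0],"turn":[-1.5, 3.5, 7.9]}
{"slide":[21.0, 23.0, 5.0],"turn":[-1.5, 3.4, 7.8]}
{"slide":[24.0, 19.0, 7.0],"turn":[-1.5, 3.4, 7.8]}
{"slide":[26.0, 17.0, 8.0],"turn":[-1.5, 3.4, 7.8]}
{"slide":[27.0, 12.0, 11.0],"turn":[-1.5, 3.5, 7.9]}
```

Request:
play_rows --targets '[{"slide": [14,28,1],"turn": [-1.5,3.4,7.8],"hand": 30},{"slide": [18,26,3],"turn": [-1.5,3.4,7.8],"hand": 30},{"slide": [21,23,5],"turn": [-1.5,3.4,7.8],"hand": 30},{"slide": [24,19,7],"turn": [-1.5,3.4,7.8],"hand": 30},{"slide": [26,17,8],"turn": [-1.5,3.4,7.8],"hand": 30}]'

```text
clock: 7.78
eef_pos: [582.2, 65.9, 137.2]
tool_rot: [3.118, -0.315, 0.382]
force: [0.7, -0.4, 0.5]
width: 45.7
```

Request:
play_rows --targets '[{"slide": [27,12,11],"turn": [-1.5,3.5,7.9],"hand": 30},{"slide": [0,0,0],"turn": [0,0,0],"hand": 30},{"slide": [0,0,0],"turn": [0,0,0],"hand": 30}]'

```text
clock: 8.15
eef_pos: [599.2, 65.1, 136.6]
tool_rot: [3.126, -0.348, 0.305]
force: [0.5, -0.8, 0.4]
width: 45.9
```

```bash
python3 -c "
from h import *
snap('wrist','w6')
dep(3,80,48,n=2)"
```

```text
t 8.2 at [599.5  65.1 136.9] rpy [179.1 -20.   17.4] w 45.8 F [-0.2  0.5 -0.2] q1,q7 0.15 -0.71 N 2
{"slide":[-8.0, 1.0, 44.0],"turn":[-0.2, 1.0, 1.8]}
{"slide":[-9.0, 2.0, 45.0],"turn":[-0.2, 1.0, 1.8]}
```

View pics/w6.png

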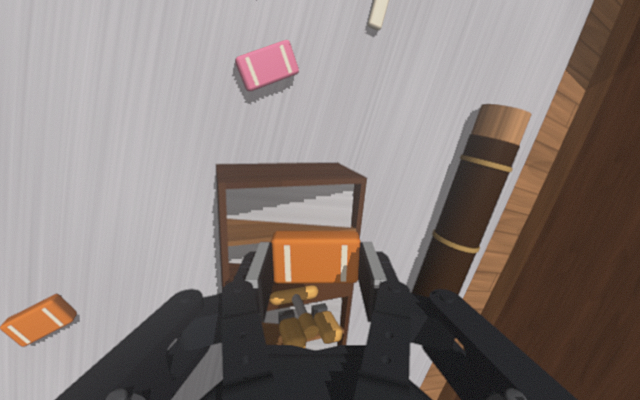

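```bash
python3 -c "
from h import *
dep(3,80,125,n=1)"
```

```text
t 8.2 at [599.5  65.1 136.9] rpy [179.1 -20.   17.4] w 45.8 F [-0.2  0.5 -0.2] q1,q7 0.15 -0.71 N 1
{"slide":[10.0, 4.0, 16.0],"turn":[-0.4, 2.0, 3.6]}
```

Request:
play_rows --targets '[{"slide": [10,4,16],"turn": [-0.4,2,3.6],"hand": 30},{"slide": [0,0,0],"turn": [0,0,0],"hand": 30}]'

```text
clock: 8.45
eef_pos: [610.8, 64.2, 128.2]
tool_rot: [3.135, -0.373, 0.257]
force: [-0.5, -0.6, -0.1]
width: 45.7
```

```bash
python3 -c "
from h import *
dep(3,80,48,n=3,dec=0)"
```

```text
t 8.45 at [610.8  64.2 128.2] rpy [179.6 -21.4  14.7] w 45.7 F [-0.5 -0.6 -0.1] q1,q7 0.17 -0.99 N 3
{"slide":[-8.0, 0.0, 25.0],"turn":[0.0, 0.2, 0.3]}
{"slide":[-9.0, 0.0, 26.0],"turn":[0.0, 0.2, 0.4]}
{"slide":[-8.0, 0.0, 25.0],"turn":[0.0, 0.2, 0.3]}
```

Request:
play_rows --targets '[{"slide": [-8,0,25],"turn": [0,0.2,0.3],"hand": 30},{"slide": [-9,0,26],"turn": [0,0.2,0.4],"hand": 30},{"slide": [-8,0,25],"turn": [0,0.2,0.3],"hand": 30},{"slide": [0,0,0],"turn": [0,0,0],"hand": 30}]'

```text
clock: 8.95
eef_pos: [614.4, 64.5, 49.1]
tool_rot: [-3.142, -0.38, 0.237]
force: [-0.2, 0.2, -0.1]
width: 45.7
```

```bash
python3 -c "
from h import *
dep(3,80,48,n=3,dec=0); snap('wrist','w7')"
```

```text
t 8.95 at [614.4  64.5  49.1] rpy [-180.   -21.8   13.6] w 45.7 F [-0.2  0.2 -0.1] q1,q7 0.21 -1.68 N 3
{"slide":[0.0, 0.0, 0.0],"turn":[0.0, 0.1, 0.0]}
{"slide":[0.0, 0.0, 1.0],"turn":[0.0, 0.0, 0.0]}
{"slide":[0.0, -1.0, 0.0],"turn":[0.0, 0.1, 0.0]}
```

View pics/w7.png

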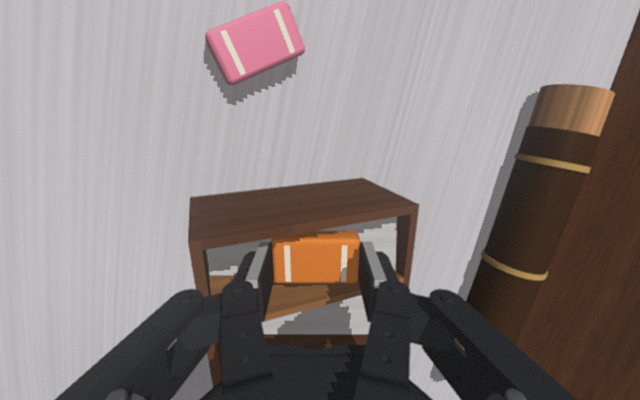

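Request:
play_rows --targets '[{"slide": [0,0,0],"turn": [0,0,0],"hand": 62},{"slide": [0,0,0],"turn": [0,0,0],"hand": 62},{"slide": [0,0,0],"turn": [0,0,0],"hand": 62},{"slide": [18,0,-45],"turn": [0,0,0],"hand": 62},{"slide": [18,0,-45],"turn": [0,0,0],"hand": 62}]'

```text
clock: 9.62
eef_pos: [615.9, 61.8, 117.0]
tool_rot: [3.132, -0.379, 0.238]
force: [0.7, 0.4, -0.3]
width: 61.7
```

```bash
python3 -c "
from h import *
im,d,c=snap('wrist','w8');
im,d,c=snap('top','t8'); cv2.imwrite('pics/t8c.png',cv2.resize(im[100:300,160:500],None,fx=2.3,fy=2.3))
P=cloud(c,d);hsv=cv2.cvtColor(im,cv2.COLOR_BGR2HSV)
m=(cv2.inRange(hsv,(3,120,60),(22,255,255))>0)
n,l,s,ce=cv2.connectedComponentsWithStats((m&(P[...,2]>5)&(P[...,2]<20)).astype(np.uint8))
for i in range(1,n):
    if s[i,4]>40: print(s[i],rect(P,l==i,8,20))
rows([429.3,-90.4,110],math.radians(39.1))"
```

```text
[188 192  13  18 156] (((530.3341674804688, 367.40869140625), (24.977672576904297, 45.14662170410156), 84.36282348632812), 152)
[183 238  16  13 123] (((421.1885070800781, 372.9483337402344), (25.939226150512695, 36.384002685546875), 17.323869705200195), 122)
t 9.72 at [617.9  62.4 119.6] rpy [179.4 -22.   13.5] w 62.0 F [ 0.6 -0.1 -0.3] q1,q7 0.19 -1.17 N 5
{"slide":[-41.0, 21.0, -14.0],"turn":[1.1, -4.3, -5.1]}
{"slide":[-44.0, 17.0, -12.0],"turn":[1.1, -4.3, -5.0]}
{"slide":[-46.0, 13.0, -9.0],"turn":[1.1, -4.3, -5.1]}
{"slide":[-48.0, 8.0, -5.0],"turn":[1.1, -4.3, -5.1]}
{"slide":[-48.0, 4.0, -1.0],"turn":[1.1, -4.4, -5.0]}
```

View pics/w8.png

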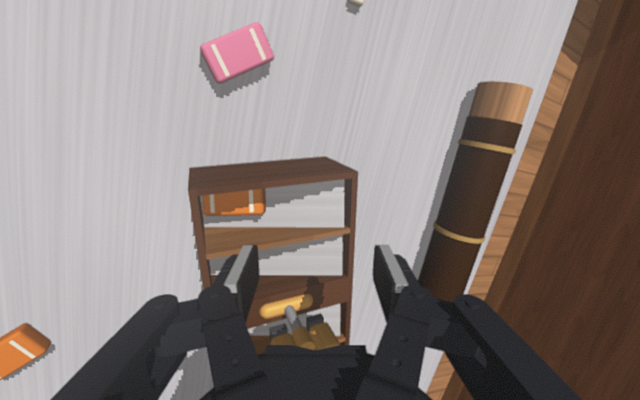

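View pics/t8c.png

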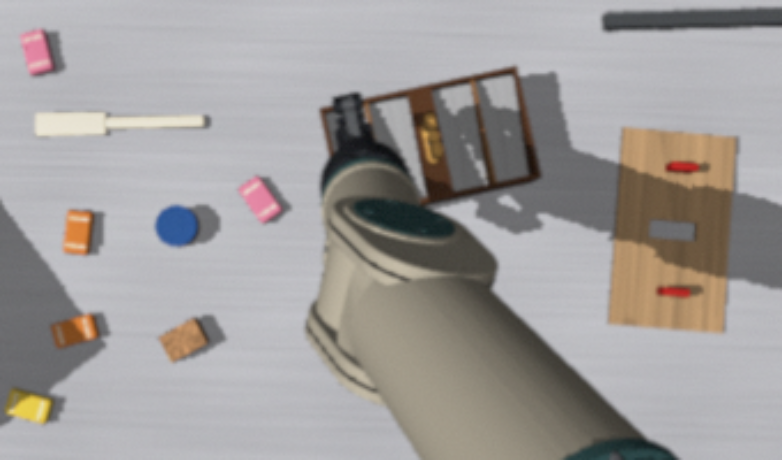

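Request:
play_rows --targets '[{"slide": [-34,21,-24],"turn": [1.1,-4.3,-5],"hand": 85},{"slide": [-44,17,-12],"turn": [1.1,-4.3,-5],"hand": 85},{"slide": [-46,13,-9],"turn": [1.1,-4.3,-5],"hand": 85},{"slide": [-48,8,-5],"turn": [1.1,-4.3,-5],"hand": 85},{"slide": [-48,4,-1],"turn": [1.1,-4.4,-5],"hand": 85}]'

```text
clock: 10.35
eef_pos: [437.3, -78.8, 110.5]
tool_rot: [3.135, -0.015, 0.648]
force: [0.7, -0.4, 0.1]
width: 85.3
```

Request:
play_rows --targets '[{"slide": [0,0,0],"turn": [0,0,0],"hand": 85},{"slide": [0,0,0],"turn": [0,0,0],"hand": 85}]'

```text
clock: 10.6
eef_pos: [439.4, -76.9, 110.8]
tool_rot: [3.134, -0.019, 0.646]
force: [1.0, 0.1, -0.3]
width: 85.1
```

```bash
cat >> h.py <<'E'
def lips(f,name='wrist',amin=300):
    im,d,c=snap(name,f)
    P=cloud(c,d); hsv=cv2.cvtColor(im,cv2.COLOR_BGR2HSV)
    m=(cv2.inRange(hsv,(3,120,60),(22,255,255))>0)
    n,l,s,ce=cv2.connectedComponentsWithStats((m&(P[...,2]>8)&(P[...,2]<20)).astype(np.uint8))
    for i in range(1,n):
        if s[i,4]>amin:
            (cc,wh,a),_=rect(P,l==i,8,20); a=a if wh[0]>wh[1] else a-90
            print(s[i][:4],'c',np.round(cc,1),'wh',np.round(wh,1),'long yaw',round(a,1))
E
python3 -c "
from h import *
lips('w9')
rows([429.3,-90.4,3.5],math.radians(39.1),n=1)"
```

```text
[268 185  54  32] c [427.6 -89.8] wh [46.6 27.7] long yaw 39.5
t 10.65 at [439.6 -76.5 111. ] rpy [179.6  -1.1  37. ] w 84.8 F [ 0.9 -0.5 -1.1] q1,q7 0.69 -0.18 N 1
{"slide":[-19.0, 4.0, 107.0],"turn":[0.4, -1.1, -2.1]}
```

View pics/w9.png

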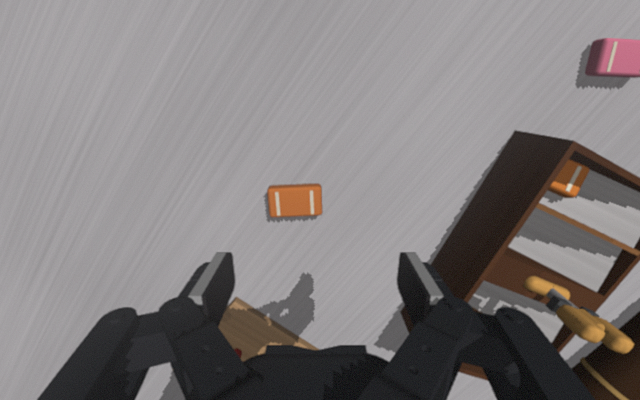

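Request:
play_rows --targets '[{"slide": [-19,4,5],"turn": [0.4,-1.1,-2.2],"hand": 85},{"slide": [0,0,40],"turn": [0,0,0],"hand": 85},{"slide": [0,0,40],"turn": [0,0,0],"hand": 85},{"slide": [0,0,0],"turn": [0,0,0],"hand": 80}]'

```text
clock: 11.15
eef_pos: [425.1, -90.7, 24.2]
tool_rot: [-3.139, 0.004, 0.687]
force: [-0.9, 0.2, 0.3]
width: 80.4
```

```bash
python3 -c "
from h import *
rows([429.,-90.3,3.5],math.radians(39.2),n=1)"
```

```text
t 11.15 at [425.1 -90.7  24.2] rpy [-179.9    0.2   39.4] w 80.4 F [-0.9  0.2  0.3] q1,q7 0.59 -0.36 N 1
{"slide":[3.0, 2.0, 21.0],"turn":[-0.1, 0.2, 0.2]}
```

Request:
play_rows --targets '[{"slide": [2,1,20],"turn": [0,0,0],"hand": 75},{"slide": [0,0,0],"turn": [0,0,0],"hand": 62},{"slide": [0,0,0],"turn": [0,0,0],"hand": 30},{"slide": [0,0,0],"turn": [0,0,0],"hand": 30},{"slide": [0,0,0],"turn": [0,0,0],"hand": 30}]'

```text
clock: 11.78
eef_pos: [428.9, -91.0, 7.3]
tool_rot: [3.14, -0.0, 0.685]
force: [-1.4, 0.8, 6.4]
width: 45.5
```

Request:
play_rows --targets '[{"slide": [0,0,0],"turn": [0,0,0],"hand": 30},{"slide": [0,0,-30],"turn": [0,0,0],"hand": 30},{"slide": [0,0,-55],"turn": [0,0,0],"hand": 30},{"slide": [0,0,-60],"turn": [0,0,0],"hand": 30},{"slide": [0,0,0],"turn": [0,0,0],"hand": 30}]'

```text
clock: 12.4
eef_pos: [430.8, -91.1, 155.1]
tool_rot: [3.135, -0.004, 0.684]
force: [0.4, -0.0, -0.3]
width: 45.4
```

```bash
python3 -c "
from h import *
dep(3,-80,140,n=8)"
```

```text
t 12.4 at [430.8 -91.1 155.1] rpy [179.6  -0.2  39.2] w 45.4 F [ 0.4 -0.  -0.3] q1,q7 0.78 0.02 N 8
{"slide":[22.0, 17.0, 2.0],"turn":[-0.6, 2.7, 3.2]}
{"slide":[22.0, 17.0, 3.0],"turn":[-0.5, 2.6, 3.1]}
{"slide":[23.0, 15.0, 5.0],"turn":[-0.6, 2.7, 3.2]}
{"slide":[24.0, 13.0, 6.0],"turn":[-0.6, 2.7, 3.2]}
{"slide":[24.0, 12.0, 7.0],"turn":[-0.6, 2.6, 3.1]}
{"slide":[24.0, 11.0, 8.0],"turn":[-0.5, 2.7, 3.2]}
{"slide":[24.0, 9.0, 9.0],"turn":[-0.6, 2.7, 3.1]}
{"slide":[25.0, 8.0, 11.0],"turn":[-0.6, 2.6, 3.2]}
```

Request:
play_rows --targets '[{"slide": [22,17,2],"turn": [-0.6,2.7,3.2],"hand": 30},{"slide": [22,17,3],"turn": [-0.5,2.6,3.1],"hand": 30},{"slide": [23,15,5],"turn": [-0.6,2.7,3.2],"hand": 30},{"slide": [24,13,6],"turn": [-0.6,2.7,3.2],"hand": 30},{"slide": [24,12,7],"turn": [-0.6,2.6,3.1],"hand": 30}]'

```text
clock: 13.02
eef_pos: [567.1, -90.1, 139.2]
tool_rot: [3.124, -0.235, 0.408]
force: [-0.5, -0.1, -0.8]
width: 45.6
```

Request:
play_rows --targets '[{"slide": [24,11,8],"turn": [-0.5,2.7,3.2],"hand": 30},{"slide": [24,9,9],"turn": [-0.6,2.7,3.1],"hand": 30},{"slide": [25,8,11],"turn": [-0.6,2.6,3.2],"hand": 30},{"slide": [0,0,0],"turn": [0,0,0],"hand": 30},{"slide": [0,0,0],"turn": [0,0,0],"hand": 30}]'

```text
clock: 13.65
eef_pos: [648.8, -89.6, 133.1]
tool_rot: [-3.138, -0.373, 0.238]
force: [-1.4, -1.0, -0.4]
width: 45.3
```

```bash
python3 -c "
from h import *
print(b2w(3,-80));dep(3,-80,50,n=3)"
```

```text
[652.66759312 -90.14006678]
t 13.65 at [648.8 -89.6 133.1] rpy [-179.8  -21.4   13.6] w 45.3 F [-1.4 -1.  -0.4] q1,q7 0.6 -0.43 N 3
{"slide":[-9.0, 1.0, 26.0],"turn":[-0.1, 0.2, 0.0]}
{"slide":[-9.0, 0.0, 26.0],"turn":[0.0, 0.2, 0.0]}
{"slide":[-9.0, 1.0, 27.0],"turn":[-0.1, 0.2, 0.0]}
```

Request:
play_rows --targets '[{"slide": [-9,1,26],"turn": [0,0.2,0],"hand": 30},{"slide": [-9,0,26],"turn": [0,0.2,0],"hand": 30},{"slide": [-9,1,26],"turn": [0,0.2,0],"hand": 30},{"slide": [0,0,0],"turn": [0,0,0],"hand": 30}]'

```text
clock: 14.15
eef_pos: [652.0, -90.7, 49.0]
tool_rot: [-3.136, -0.382, 0.237]
force: [-0.4, -0.6, -0.6]
width: 45.6
```

```bash
python3 -c "
from h import *
dep(3,-80,50,n=1)"
```

```text
t 14.15 at [652.  -90.7  49. ] rpy [-179.7  -21.9   13.6] w 45.6 F [-0.4 -0.6 -0.6] q1,q7 0.53 -0.89 N 1
{"slide":[1.0, 0.0, -1.0],"turn":[-0.3, 0.1, 0.0]}
```

Request:
play_rows --targets '[{"slide": [0,0,0],"turn": [0,0,0],"hand": 62},{"slide": [0,0,0],"turn": [0,0,0],"hand": 62},{"slide": [0,0,0],"turn": [0,0,0],"hand": 62},{"slide": [18,0,-45],"turn": [0,0,0],"hand": 62},{"slide": [18,0,-45],"turn": [0,0,0],"hand": 62}]'

```text
clock: 14.78
eef_pos: [653.3, -90.4, 149.3]
tool_rot: [-3.137, -0.385, 0.238]
force: [1.6, 0.2, -0.3]
width: 61.9
```

```bash
python3 -c "
from h import *
lips('w10'); lips('t10','top',40)
rows([530,369,160],math.radians(174.6))"
```

```text
[188 192  12  18] c [530.3 367.5] wh [25.9 44.5] long yaw -3.5
[183 237  20  14] c [422.5 368.4] wh [25.8 45.1] long yaw -72.7
t 14.88 at [657.3 -90.3 154.3] rpy [-179.9  -22.7   13.6] w 61.9 F [1.1 0.7 1.3] q1,q7 0.69 -0.51 N 9
{"slide":[-1.0, -53.0, -1.0],"turn":[-0.4, -2.5, 2.1]}
{"slide":[-4.0, -53.0, -2.0],"turn":[-0.5, -2.5, 2.1]}
{"slide":[-5.0, -52.0, -1.0],"turn":[-0.4, -2.5, 2.1]}
{"slide":[-7.0, -53.0, -2.0],"turn":[-0.4, -2.5, 2.0]}
{"slide":[-10.0, -52.0, -2.0],"turn":[-0.4, -2.5, 2.1]}
{"slide":[-11.0, -52.0, -2.0],"turn":[-0.5, -2.5, 2.1]}
{"slide":[-13.0, -51.0, -1.0],"turn":[-0.4, -2.5, 2.1]}
{"slide":[-15.0, -51.0, -1.0],"turn":[-0.4, -2.5, 2.1]}
{"slide":[-17.0, -50.0, -1.0],"turn":[-0.5, -2.5, 2.1]}
```

View pics/w10.png

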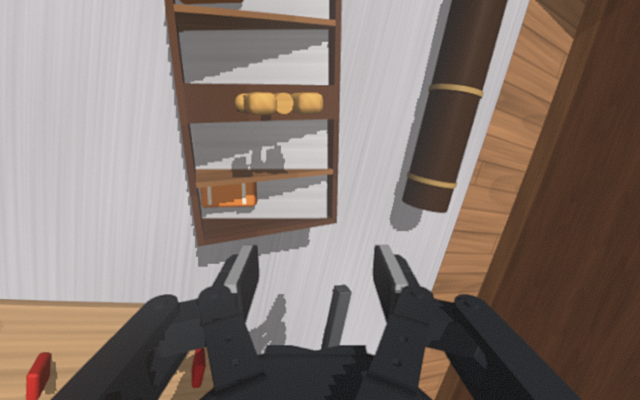

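View pics/t10.png

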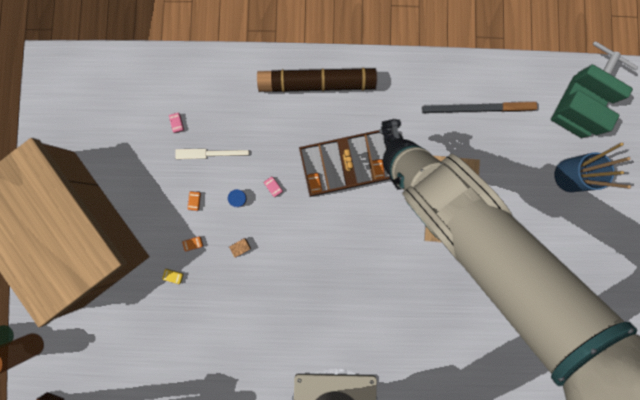

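Request:
play_rows --targets '[{"slide": [-1,-53,-1],"turn": [-0.4,-2.5,2.1],"hand": 85},{"slide": [-4,-53,-2],"turn": [-0.4,-2.5,2.1],"hand": 85},{"slide": [-5,-52,-1],"turn": [-0.4,-2.5,2.1],"hand": 85},{"slide": [-7,-53,-2],"turn": [-0.4,-2.5,2.1],"hand": 85},{"slide": [-10,-52,-2],"turn": [-0.4,-2.5,2.1],"hand": 85}]'

```text
clock: 15.5
eef_pos: [582.1, 165.8, 152.4]
tool_rot: [-3.122, -0.164, 0.049]
force: [0.6, -0.2, -1.0]
width: 85.0
```

Request:
play_rows --targets '[{"slide": [-11,-52,-2],"turn": [-0.4,-2.5,2.1],"hand": 85},{"slide": [-13,-51,-1],"turn": [-0.4,-2.5,2.1],"hand": 85},{"slide": [-15,-51,-1],"turn": [-0.4,-2.5,2.1],"hand": 85},{"slide": [-17,-50,-1],"turn": [-0.5,-2.5,2.1],"hand": 85},{"slide": [0,0,0],"turn": [0,0,0],"hand": 85}]'

```text
clock: 16.12
eef_pos: [524.2, 374.7, 155.6]
tool_rot: [-3.135, 0.013, -0.088]
force: [-0.1, -0.2, 0.5]
width: 85.5
```

```bash
python3 -c "
from h import *
im,d,c=load('t10'); P=cloud(c,d); q=P[120:340,0:160].reshape(-1,3); q=q[q[:,2]>60]; print('crate',q.min(0),q.max(0), q[q[:,1].argmin()])
lips('w11')
rows([530,369,110],math.radians(174.6),n=1)"
```

```text
crate [244.28802802  47.75649273  60.04866667] [ 657.56732682  759.17764891 1007.40270196] [ 499.59952684   47.75649273 1007.40270196]
[201 173  42  47] c [421.4 368.8] wh [27.5 47.1] long yaw -72.8
[301 176  46  26] c [528.9 369.3] wh [27.1 46.7] long yaw -4.8
t 16.18 at [525.6 371.1 155. ] rpy [-179.9    0.7   -5.2] w 85.1 F [ 0.4 -1.  -0.3] q1,q7 -0.23 -1.27 N 1
{"slide":[5.0, 2.0, 45.0],"turn":[-0.1, 0.7, 0.2]}
```

View pics/w11.png

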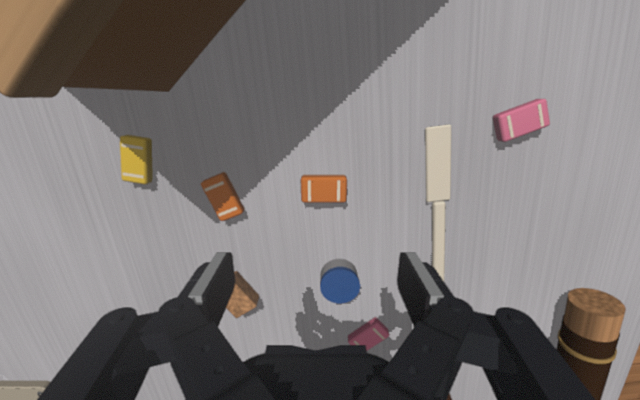

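```bash
python3 -c "
from h import *
im,d,c=load('w11'); P=cloud(c,d); q=P[0:170,0:300].reshape(-1,3); q=q[(q[:,2]>40)&(d[0:170,0:300].ravel()>0)]; print(len(q)); 
for tx in (400,450,500,550): 
  s=q[abs(q[:,0]-tx)<25]; print(tx, s[s[:,1].argmin()] if len(s) else None)
"
```

```text
16728
400 [385.75091895 472.91642072 150.83650223]
450 [425.57467317 503.33121424 151.89919024]
500 None
550 None
```

Request:
play_rows --targets '[{"slide": [5,2,45],"turn": [0,0.7,0.2],"hand": 85},{"slide": [0,0,45],"turn": [0,0,0],"hand": 85},{"slide": [0,0,35],"turn": [0,0,0],"hand": 80},{"slide": [0,0,0],"turn": [0,0,0],"hand": 80}]'

```text
clock: 16.68
eef_pos: [530.4, 362.7, 27.4]
tool_rot: [3.137, 0.002, -0.1]
force: [-0.2, 0.3, 0.1]
width: 80.2
```

```bash
python3 -c "
from h import *
rows([530,369.4,3.5],math.radians(174.8),n=1)"
```

```text
t 16.68 at [530.4 362.7  27.4] rpy [ 1.798e+02  1.000e-01 -5.700e+00] w 80.2 F [-0.2  0.3  0.1] q1,q7 -0.28 -1.38 N 1
{"slide":[-1.0, -7.0, 24.0],"turn":[0.2, 0.1, -0.5]}
```

Request:
play_rows --targets '[{"slide": [0,0,0],"turn": [0,0,0],"hand": 80}]'

```text
clock: 16.8
eef_pos: [532.2, 366.2, 31.4]
tool_rot: [-3.139, -0.002, -0.1]
force: [0.4, 0.6, 0.2]
width: 79.8
```

Request:
play_rows --targets '[{"slide": [-1,-2,26],"turn": [0,0,-0.5],"hand": 75},{"slide": [0,0,0],"turn": [0,0,0],"hand": 65},{"slide": [0,0,0],"turn": [0,0,0],"hand": 62}]'

```text
clock: 17.18
eef_pos: [530.7, 368.6, 4.5]
tool_rot: [-3.14, -0.001, -0.09]
force: [0.6, -0.2, -1.1]
width: 62.1
```

Request:
play_rows --targets '[{"slide": [0,0,0],"turn": [0,0,0],"hand": 30},{"slide": [0,0,0],"turn": [0,0,0],"hand": 30},{"slide": [0,0,0],"turn": [0,0,0],"hand": 30},{"slide": [0,0,0],"turn": [0,0,0],"hand": 30}]'

```text
clock: 17.68
eef_pos: [531.1, 369.1, 5.3]
tool_rot: [-3.139, -0.002, -0.09]
force: [-0.4, -0.9, 6.2]
width: 45.6
```

Request:
play_rows --targets '[{"slide": [0,0,-30],"turn": [0,0,0],"hand": 30},{"slide": [0,0,-55],"turn": [0,0,0],"hand": 30},{"slide": [0,0,-60],"turn": [0,0,0],"hand": 30},{"slide": [0,0,0],"turn": [0,0,0],"hand": 30},{"slide": [0,0,0],"turn": [0,0,0],"hand": 30}]'

```text
clock: 18.3
eef_pos: [530.4, 367.5, 148.8]
tool_rot: [-3.141, -0.001, -0.09]
force: [-0.6, -0.3, -0.2]
width: 46.1
```

```bash
python3 -c "
from h import *
dep(3,37,145,n=9)"
```

```text
t 18.3 at [530.4 367.5 148.8] rpy [-1.8e+02 -1.0e-01 -5.2e+00] w 46.1 F [-0.6 -0.3 -0.2] q1,q7 -0.23 -1.28 N 9
{"slide":[14.0, 37.0, 0.0],"turn":[0.4, 2.4, -2.1]}
{"slide":[12.0, 38.0, 1.0],"turn":[0.4, 2.4, -2.0]}
{"slide":[12.0, 38.0, 1.0],"turn":[0.4, 2.4, -2.1]}
{"slide":[9.0, 38.0, 1.0],"turn":[0.4, 2.5, -2.1]}
{"slide":[9.0, 39.0, 1.0],"turn":[0.4, 2.4, -2.0]}
{"slide":[6.0, 39.0, 2.0],"turn":[0.4, 2.4, -2.1]}
{"slide":[6.0, 39.0, 1.0],"turn":[0.4, 2.4, -2.0]}
{"slide":[4.0, 40.0, 1.0],"turn":[0.4, 2.4, -2.1]}
{"slide":[2.0, 39.0, 1.0],"turn":[0.4, 2.4, -2.1]}
```

Request:
play_rows --targets '[{"slide": [14,37,0],"turn": [0.4,2.4,-2.1],"hand": 30},{"slide": [12,38,0],"turn": [0.4,2.4,-2.1],"hand": 30},{"slide": [12,38,1],"turn": [0.4,2.4,-2.1],"hand": 30},{"slide": [9,38,1],"turn": [0.4,2.4,-2.1],"hand": 30},{"slide": [9,39,1],"turn": [0.4,2.4,-2.1],"hand": 30}]'

```text
clock: 18.92
eef_pos: [582.5, 175.2, 146.3]
tool_rot: [-3.125, -0.21, 0.094]
force: [0.8, -0.2, -0.0]
width: 45.7
```

Request:
play_rows --targets '[{"slide": [6,39,2],"turn": [0.4,2.4,-2],"hand": 30},{"slide": [6,39,1],"turn": [0.4,2.4,-2],"hand": 30},{"slide": [4,40,1],"turn": [0.4,2.4,-2],"hand": 30},{"slide": [2,39,1],"turn": [0.4,2.4,-2],"hand": 30},{"slide": [0,0,0],"turn": [0,0,0],"hand": 30}]'

```text
clock: 19.55
eef_pos: [623.5, 18.4, 142.9]
tool_rot: [-3.141, -0.376, 0.229]
force: [0.5, 0.5, 0.3]
width: 46.1
```

```bash
python3 -c "
from h import *
dep(3,38,53,n=3);dep(3,38,125,n=1)"
```

```text
t 19.55 at [623.5  18.4 142.9] rpy [-180.   -21.5   13.1] w 46.1 F [0.5 0.5 0.3] q1,q7 0.4 -0.88 N 3
{"slide":[-10.0, -2.0, 28.0],"turn":[0.0, 0.2, -0.2]}
{"slide":[-10.0, -2.0, 28.0],"turn":[0.1, 0.1, -0.1]}
{"slide":[-11.0, -2.0, 29.0],"turn":[0.0, 0.2, -0.2]}
t 19.55 at [623.5  18.4 142.9] rpy [-180.   -21.5   13.1] w 46.1 F [0.5 0.5 0.3] q1,q7 0.4 -0.88 N 1
{"slide":[-4.0, -6.0, 18.0],"turn":[0.1, 0.5, -0.5]}
```

Request:
play_rows --targets '[{"slide": [-4,-6,18],"turn": [0.1,0.5,-0.5],"hand": 30},{"slide": [-9,0,22],"turn": [0,0,0],"hand": 30},{"slide": [0,0,0],"turn": [0,0,0],"hand": 30},{"slide": [0,0,0],"turn": [0,0,0],"hand": 30}]'

```text
clock: 20.05
eef_pos: [626.7, 32.0, 104.0]
tool_rot: [-3.14, -0.39, 0.246]
force: [-0.7, 0.9, -0.3]
width: 45.7
```

```bash
python3 -c "
from h import *
dep(3,38,53,n=2)"
```

```text
t 20.05 at [626.7  32.  104. ] rpy [-179.9  -22.3   14.1] w 45.7 F [-0.7  0.9 -0.3] q1,q7 0.29 -1.16 N 2
{"slide":[-11.0, 3.0, 23.0],"turn":[-0.1, -0.2, 0.2]}
{"slide":[-12.0, 4.0, 23.0],"turn":[-0.2, -0.1, 0.2]}
```

Request:
play_rows --targets '[{"slide": [-3,6,2],"turn": [0,0,0],"hand": 30},{"slide": [0,0,0],"turn": [0,0,0],"hand": 30},{"slide": [0,0,0],"turn": [0,0,0],"hand": 30}]'

```text
clock: 20.42
eef_pos: [626.5, 24.5, 101.4]
tool_rot: [-3.141, -0.391, 0.245]
force: [0.5, 0.4, -0.8]
width: 46.2
```

```bash
python3 -c "
from h import *
dep(3,38,53,n=2)"
```

```text
t 20.43 at [626.5  24.5 101.4] rpy [-179.9  -22.4   14. ] w 46.2 F [ 0.5  0.4 -0.8] q1,q7 0.31 -1.17 N 2
{"slide":[-10.0, 0.0, 22.0],"turn":[-0.1, -0.2, 0.2]}
{"slide":[-10.0, 0.0, 22.0],"turn":[-0.1, -0.2, 0.2]}
```

Request:
play_rows --targets '[{"slide": [-10,0,22],"turn": [0,0,0.2],"hand": 30},{"slide": [-10,0,22],"turn": [0,0,0.2],"hand": 30},{"slide": [0,0,0],"turn": [0,0,0],"hand": 30},{"slide": [0,0,0],"turn": [0,0,0],"hand": 30}]'

```text
clock: 20.92
eef_pos: [625.1, 24.7, 53.5]
tool_rot: [-3.138, -0.391, 0.238]
force: [-0.4, 0.3, -0.1]
width: 46.2
```

```bash
python3 -c "
from h import *
dep(3,38,53,n=1); snap('wrist','w12')"
```

```text
t 20.93 at [625.1  24.7  53.5] rpy [-179.8  -22.4   13.6] w 46.2 F [-0.4  0.3 -0.1] q1,q7 0.32 -1.54 N 1
{"slide":[0.0, 0.0, 0.0],"turn":[-0.2, -0.4, 0.0]}
```

View pics/w12.png

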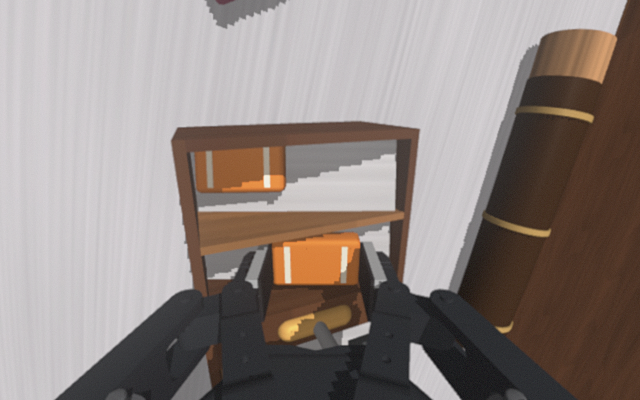

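Request:
play_rows --targets '[{"slide": [0,0,0],"turn": [0,0,0],"hand": 62},{"slide": [0,0,0],"turn": [0,0,0],"hand": 62},{"slide": [0,0,0],"turn": [0,0,0],"hand": 62},{"slide": [18,0,-45],"turn": [0,0,0],"hand": 62},{"slide": [18,0,-45],"turn": [0,0,0],"hand": 62}]'

```text
clock: 21.6
eef_pos: [623.7, 20.8, 117.9]
tool_rot: [3.137, -0.383, 0.239]
force: [0.2, 0.1, 0.0]
width: 62.1
```

```bash
python3 -c "
from h import *
lips('w13'); lips('t13','top',40)
rows([422,368.5,150],math.radians(-72),n=10)"
```

```text
[183 238  16  13] c [420.7 373.3] wh [26.  35.3] long yaw -71.5
t 21.7 at [625.9  21.3 120.8] rpy [179.7 -22.3  13.6] w 62.1 F [1.  0.  0.1] q1,q7 0.32 -1.03 N 10
{"slide":[-10.0, -39.0, -7.0],"turn":[-1.6, -1.8, 8.4]}
{"slide":[-15.0, -36.0, -8.0],"turn":[-1.7, -1.8, 8.5]}
{"slide":[-21.0, -34.0, -9.0],"turn":[-1.6, -1.9, 8.4]}
{"slide":[-26.0, -29.0, -8.0],"turn":[-1.7, -1.8, 8.5]}
{"slide":[-30.0, -26.0, -9.0],"turn":[-1.6, -1.8, 8.4]}
{"slide":[-34.0, -20.0, -8.0],"turn":[-1.6, -1.8, 8.4]}
{"slide":[-36.0, -16.0, -7.0],"turn":[-1.7, -1.8, 8.5]}
{"slide":[-39.0, -9.0, -7.0],"turn":[-1.6, -1.9, 8.4]}
{"slide":[-40.0, -3.0, -6.0],"turn":[-1.7, -1.8, 8.5]}
{"slide":[-40.0, 3.0, -4.0],"turn":[-1.6, -1.8, 8.4]}
```

View pics/w13.png

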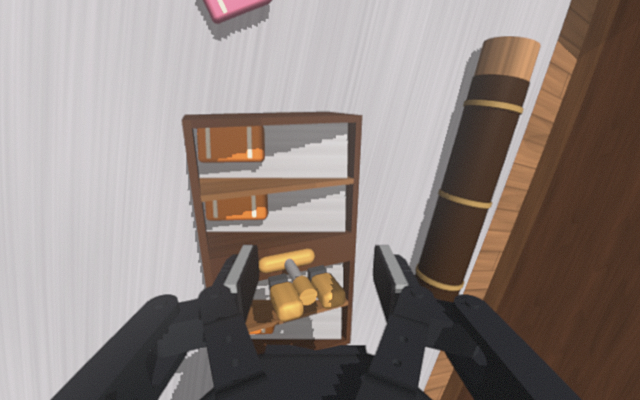

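```bash
python3 -c "
from h import *
rows([422,368.5,150],math.radians(108),n=12,near=False)"
```

```text
t 21.7 at [625.9  21.3 120.8] rpy [179.7 -22.3  13.6] w 62.1 F [1.  0.  0.1] q1,q7 0.32 -1.03 N 12
{"slide":[-8.0, -32.0, -6.0],"turn":[1.5, -1.4, -7.8]}
{"slide":[-4.0, -33.0, -5.0],"turn":[1.6, -1.4, -7.7]}
{"slide":[1.0, -34.0, -4.0],"turn":[1.5, -1.4, -7.8]}
{"slide":[5.0, -33.0, -4.0],"turn":[1.6, -1.4, -7.7]}
{"slide":[9.0, -32.0, -2.0],"turn":[1.5, -1.4, -7.8]}
{"slide":[14.0, -31.0, -2.0],"turn":[1.6, -1.4, -7.8]}
{"slide":[17.0, -28.0, -2.0],"turn":[1.5, -1.4, -7.7]}
{"slide":[22.0, -26.0, -1.0],"turn":[1.6, -1.4, -7.8]}
{"slide":[24.0, -23.0, -2.0],"turn":[1.5, -1.4, -7.7]}
{"slide":[28.0, -20.0, -1.0],"turn":[1.6, -1.4, -7.8]}
{"slide":[29.0, -15.0, -1.0],"turn":[1.5, -1.4, -7.8]}
{"slide":[32.0, -12.0, -2.0],"turn":[1.5, -1.4, -7.7]}
```

Request:
play_rows --targets '[{"slide": [-8,-32,-6],"turn": [1.5,-1.4,-7.8],"hand": 85},{"slide": [-4,-33,-5],"turn": [1.6,-1.4,-7.7],"hand": 85},{"slide": [1,-34,-4],"turn": [1.5,-1.4,-7.8],"hand": 85},{"slide": [5,-33,-4],"turn": [1.6,-1.4,-7.7],"hand": 85},{"slide": [9,-32,-2],"turn": [1.5,-1.4,-7.8],"hand": 85}]'

```text
clock: 22.32
eef_pos: [538.3, 165.5, 129.0]
tool_rot: [3.056, -0.223, 0.946]
force: [0.3, -0.3, 0.3]
width: 85.2
```

Request:
play_rows --targets '[{"slide": [14,-31,-2],"turn": [1.6,-1.4,-7.8],"hand": 85},{"slide": [17,-28,-2],"turn": [1.5,-1.4,-7.7],"hand": 85},{"slide": [22,-26,-1],"turn": [1.6,-1.4,-7.8],"hand": 85},{"slide": [24,-23,-2],"turn": [1.5,-1.4,-7.7],"hand": 85},{"slide": [28,-20,-1],"turn": [1.6,-1.4,-7.8],"hand": 85}]'

```text
clock: 22.95
eef_pos: [453.7, 310.4, 141.8]
tool_rot: [3.101, -0.052, 1.619]
force: [0.9, 0.1, -0.3]
width: 85.2
```

Request:
play_rows --targets '[{"slide": [29,-15,-1],"turn": [1.5,-1.4,-7.8],"hand": 85},{"slide": [32,-12,-2],"turn": [1.5,-1.4,-7.7],"hand": 85},{"slide": [0,0,0],"turn": [0,0,0],"hand": 85},{"slide": [0,0,0],"turn": [0,0,0],"hand": 85},{"slide": [0,0,0],"turn": [0,0,0],"hand": 85}]'

```text
clock: 23.58
eef_pos: [420.6, 366.2, 146.4]
tool_rot: [-3.137, 0.002, 1.883]
force: [-1.1, 0.6, 0.1]
width: 85.3
```

```bash
python3 -c "
from h import *
lips('w14')
rows([421.5,368.6,100],math.radians(108),n=1,near=False)"
```

```text
[294 173  47  27] c [419.6 368.1] wh [26.8 45.9] long yaw -72.4
t 23.62 at [420.6 366.4 146.5] rpy [-1.797e+02  1.000e-01  1.079e+02] w 85.0 F [0.6 0.8 0.6] q1,q7 -0.12 0.26 N 1
{"slide":[2.0, 2.0, 47.0],"turn":[-0.3, 0.1, -0.1]}
```

View pics/w14.png

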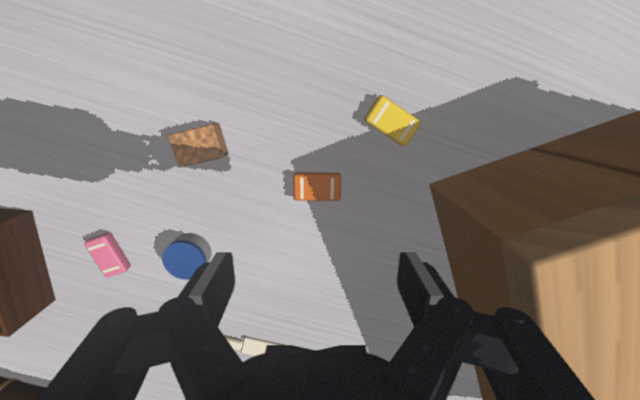

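Request:
play_rows --targets '[{"slide": [2,1,45],"turn": [-0.3,0.1,0],"hand": 85},{"slide": [0,0,45],"turn": [0,0,0],"hand": 85},{"slide": [0,0,30],"turn": [0,0,0],"hand": 82},{"slide": [0,0,0],"turn": [0,0,0],"hand": 82},{"slide": [0,0,0],"turn": [0,0,0],"hand": 82}]'

```text
clock: 24.25
eef_pos: [420.4, 370.5, 28.1]
tool_rot: [3.14, -0.003, 1.884]
force: [-0.2, -0.2, 0.7]
width: 82.0
```

```bash
python3 -c "
from h import *
rows([421.3,368.3,4],math.radians(107.8),n=1,near=False)"
```

```text
t 24.25 at [420.4 370.5  28.1] rpy [179.9  -0.2 108. ] w 82.0 F [-0.2 -0.2  0.7] q1,q7 -0.2 0.11 N 1
{"slide":[-2.0, 0.0, 24.0],"turn":[0.1, -0.2, 0.2]}
```

Request:
play_rows --targets '[{"slide": [-1,0,23],"turn": [0,0,0],"hand": 75},{"slide": [0,0,0],"turn": [0,0,0],"hand": 62},{"slide": [0,0,0],"turn": [0,0,0],"hand": 30},{"slide": [0,0,0],"turn": [0,0,0],"hand": 30},{"slide": [0,0,0],"turn": [0,0,0],"hand": 30}]'

```text
clock: 24.88
eef_pos: [420.7, 370.1, 5.8]
tool_rot: [3.139, -0.003, 1.885]
force: [-0.5, -0.6, 7.0]
width: 45.8
```

Request:
play_rows --targets '[{"slide": [0,0,0],"turn": [0,0,0],"hand": 30},{"slide": [0,0,-30],"turn": [0,0,0],"hand": 30},{"slide": [0,0,-55],"turn": [0,0,0],"hand": 30},{"slide": [0,0,-60],"turn": [0,0,0],"hand": 30},{"slide": [0,0,0],"turn": [0,0,0],"hand": 30}]'

```text
clock: 25.5
eef_pos: [421.4, 372.0, 154.4]
tool_rot: [3.133, -0.007, 1.885]
force: [0.6, 0.2, -1.4]
width: 46.0
```

```bash
python3 -c "
from h import *
dep(3,-37,160,n=14,near=False)"
```

```text
t 25.5 at [421.4 372.  154.4] rpy [179.5  -0.4 108. ] w 46.0 F [ 0.6  0.2 -1.4] q1,q7 -0.12 0.27 N 14
{"slide":[-33.0, 6.0, -1.0],"turn":[-1.3, 1.1, 6.6]}
{"slide":[-33.0, 9.0, -1.0],"turn":[-1.3, 1.2, 6.7]}
{"slide":[-31.0, 14.0, -1.0],"turn":[-1.3, 1.1, 6.7]}
{"slide":[-30.0, 17.0, -2.0],"turn":[-1.2, 1.2, 6.6]}
{"slide":[-27.0, 20.0, -2.0],"turn":[-1.3, 1.1, 6.6]}
{"slide":[-25.0, 23.0, -2.0],"turn":[-1.3, 1.2, 6.7]}
{"slide":[-21.0, 26.0, -1.0],"turn":[-1.3, 1.1, 6.6]}
{"slide":[-19.0, 28.0, -2.0],"turn":[-1.3, 1.2, 6.7]}
{"slide":[-15.0, 31.0, -1.0],"turn":[-1.3, 1.1, 6.6]}
{"slide":[-12.0, 31.0, -1.0],"turn":[-1.3, 1.2, 6.7]}
{"slide":[-7.0, 33.0, 0.0],"turn":[-1.3, 1.1, 6.6]}
{"slide":[-4.0, 34.0, 0.0],"turn":[-1.3, 1.2, 6.7]}
{"slide":[0.0, 34.0, 1.0],"turn":[-1.2, 1.1, 6.6]}
{"slide":[4.0, 34.0, 2.0],"turn":[-1.3, 1.1, 6.7]}
```

Request:
play_rows --targets '[{"slide": [-33,6,-1],"turn": [-1.3,1.1,6.6],"hand": 30},{"slide": [-33,9,-1],"turn": [-1.3,1.2,6.7],"hand": 30},{"slide": [-31,14,-1],"turn": [-1.3,1.1,6.7],"hand": 30},{"slide": [-30,17,-2],"turn": [-1.2,1.2,6.6],"hand": 30},{"slide": [-27,20,-2],"turn": [-1.3,1.1,6.6],"hand": 30}]'

```text
clock: 26.12
eef_pos: [499.6, 216.9, 151.6]
tool_rot: [3.065, -0.127, 1.306]
force: [1.0, 0.3, -0.1]
width: 45.9
```

Request:
play_rows --targets '[{"slide": [-25,23,-2],"turn": [-1.3,1.2,6.7],"hand": 30},{"slide": [-21,26,-1],"turn": [-1.3,1.1,6.6],"hand": 30},{"slide": [-19,28,-2],"turn": [-1.3,1.2,6.7],"hand": 30},{"slide": [-15,31,-1],"turn": [-1.3,1.1,6.6],"hand": 30},{"slide": [-12,31,-1],"turn": [-1.3,1.2,6.7],"hand": 30}]'

```text
clock: 26.75
eef_pos: [577.5, 67.3, 153.6]
tool_rot: [3.069, -0.277, 0.722]
force: [-0.2, 0.9, -1.6]
width: 46.0
```

Request:
play_rows --targets '[{"slide": [-7,33,0],"turn": [-1.3,1.1,6.6],"hand": 30},{"slide": [-4,34,0],"turn": [-1.3,1.2,6.7],"hand": 30},{"slide": [0,34,1],"turn": [-1.2,1.1,6.6],"hand": 30},{"slide": [4,34,2],"turn": [-1.3,1.1,6.7],"hand": 30},{"slide": [0,0,0],"turn": [0,0,0],"hand": 30}]'

```text
clock: 27.38
eef_pos: [641.1, -55.2, 155.3]
tool_rot: [3.135, -0.374, 0.235]
force: [0.2, -0.0, 0.0]
width: 45.6
```

Request:
play_rows --targets '[{"slide": [0,0,0],"turn": [0,0,0],"hand": 30},{"slide": [0,0,0],"turn": [0,0,0],"hand": 30}]'

```text
clock: 27.62
eef_pos: [640.8, -50.4, 156.0]
tool_rot: [3.137, -0.375, 0.242]
force: [0.3, 0.1, -0.5]
width: 45.8
```

```bash
python3 -c "
from h import *
dep(3,-37,125,n=1,near=False); snap('wrist','w15')"
```

```text
t 27.62 at [640.8 -50.4 156. ] rpy [179.7 -21.5  13.9] w 45.8 F [ 0.3  0.1 -0.5] q1,q7 0.57 -0.57 N 1
{"slide":[-9.0, -2.0, 30.0],"turn":[0.2, 0.5, 0.2]}
```

View pics/w15.png

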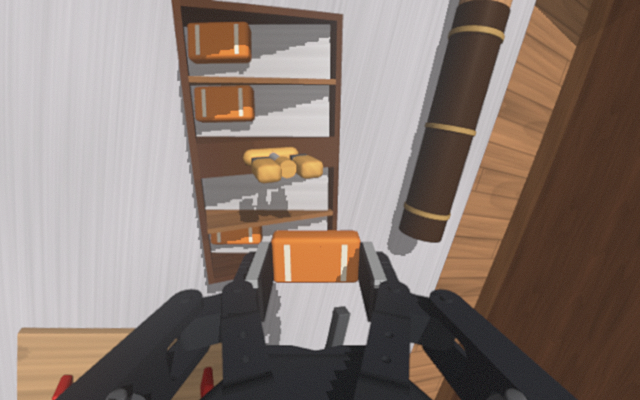

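Request:
play_rows --targets '[{"slide": [-9,-1,30],"turn": [0.2,0.5,0.2],"hand": 30},{"slide": [-9,0,22],"turn": [0,0,0],"hand": 30},{"slide": [0,0,0],"turn": [0,0,0],"hand": 30},{"slide": [0,0,0],"turn": [0,0,0],"hand": 30},{"slide": [0,0,0],"turn": [0,0,0],"hand": 30}]'

```text
clock: 28.3
eef_pos: [644.3, -50.2, 102.3]
tool_rot: [3.141, -0.386, 0.236]
force: [0.1, 0.1, -0.2]
width: 45.6
```

```bash
python3 -c "
from h import *
dep(3,-38,54,n=2,near=False)"
```

```text
t 28.3 at [644.3 -50.2 102.3] rpy [180.  -22.1  13.5] w 45.6 F [ 0.1  0.1 -0.2] q1,q7 0.46 -0.77 N 2
{"slide":[-10.0, -1.0, 22.0],"turn":[0.0, -0.1, 0.0]}
{"slide":[-9.0, 0.0, 22.0],"turn":[0.1, 0.0, -0.1]}
```

Request:
play_rows --targets '[{"slide": [-10,-1,22],"turn": [0,0,0],"hand": 30},{"slide": [-9,0,22],"turn": [0,0,0],"hand": 30},{"slide": [0,0,0],"turn": [0,0,0],"hand": 30},{"slide": [0,0,0],"turn": [0,0,0],"hand": 30}]'

```text
clock: 28.8
eef_pos: [642.9, -49.6, 54.3]
tool_rot: [3.141, -0.385, 0.236]
force: [-0.7, 0.0, -0.9]
width: 46.0
```

```bash
python3 -c "
from h import *
dep(3,-38,54,n=1,near=False)"
```

```text
t 28.8 at [642.9 -49.6  54.3] rpy [180.  -22.1  13.5] w 46.0 F [-0.7  0.  -0.9] q1,q7 0.44 -1.16 N 1
{"slide":[0.0, 0.0, 0.0],"turn":[0.1, -0.1, -0.1]}
```

Request:
play_rows --targets '[{"slide": [0,0,0],"turn": [0,0,0],"hand": 62},{"slide": [0,0,0],"turn": [0,0,0],"hand": 62},{"slide": [0,0,0],"turn": [0,0,0],"hand": 62},{"slide": [18,0,-45],"turn": [0,0,0],"hand": 62},{"slide": [22,0,-55],"turn": [0,0,0],"hand": 62}]'

```text
clock: 29.42
eef_pos: [640.8, -51.5, 144.1]
tool_rot: [3.138, -0.378, 0.236]
force: [1.0, -1.2, 0.2]
width: 62.3
```

Request:
play_rows --targets '[{"slide": [18,0,-45],"turn": [0,0,0],"hand": 62},{"slide": [-30,-40,-12],"turn": [0,0,0],"hand": 62},{"slide": [-30,-40,-12],"turn": [0,0,0],"hand": 62},{"slide": [0,0,0],"turn": [0,0,0],"hand": 62}]'

```text
clock: 29.92
eef_pos: [557.6, 14.3, 193.4]
tool_rot: [3.136, -0.381, 0.242]
force: [0.3, 0.3, 0.7]
width: 62.0
```

```bash
python3 -c "
from h import *
snap('wrist','w16'); im,d,c=snap('top','t16');cv2.imwrite('pics/t16c.png',cv2.resize(im[100:300,160:500],None,fx=2.3,fy=2.3))
print(read_state()['eef_pos'],read_state()['qpos'])"
```

```text
[561.1182877   11.80225037 193.61214005] [ 0.50140519  0.51954201 -0.74442716  2.14889789  1.01647802  0.35428915
 -0.79633053]
```

View pics/w16.png

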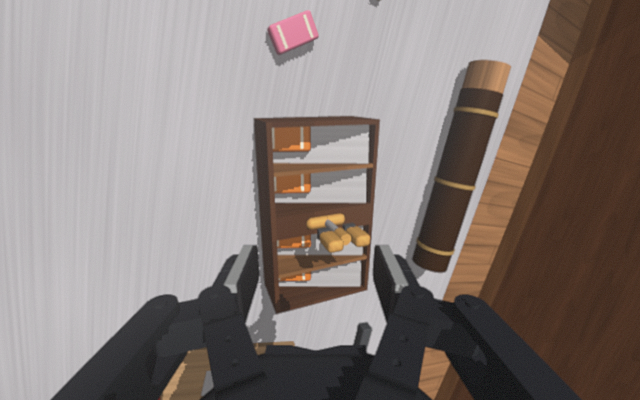

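View pics/t16c.png

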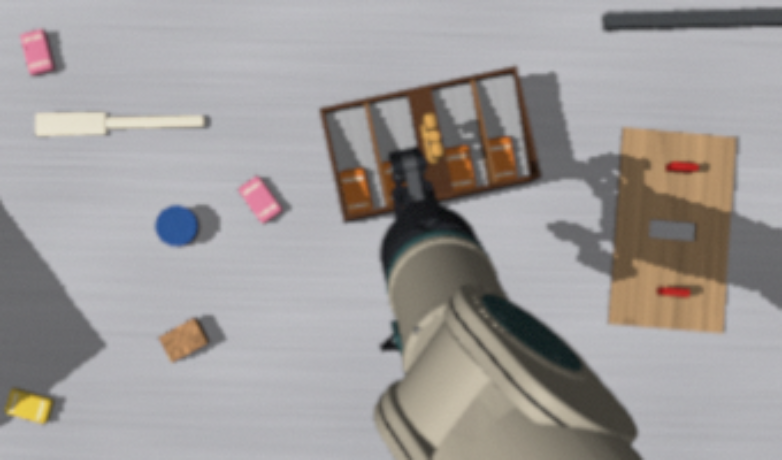

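```bash
cat >> h.py <<'E'
def cover(f,box):
    im,d,c=load(f); P=cloud(c,d); u0,v0,u1,v1=box
    m=np.zeros(d.shape,bool); m[v0:v1,u0:u1]=1
    hsv=cv2.cvtColor(im,cv2.COLOR_BGR2HSV)
    red=((hsv[...,0]<6)|(hsv[...,0]>174))&(hsv[...,1]>150)&m
    wood=m&(P[...,2]>4)&(P[...,2]<13)&(d>0)
    nl,l,s,ce=cv2.connectedComponentsWithStats(wood.astype(np.uint8)); i=1+s[1:,4].argmax()
    q=P[l==i]; print('board',cv2.minAreaRect(q[:,:2].astype(np.float32)),'z',np.median(q[:,2]))
    n,l,s,ce=cv2.connectedComponentsWithStats(red.astype(np.uint8)); F=[]
    for i in range(1,n):
        if s[i,4]>15:
            q=P[l==i]; q=q[q[:,2]>q[:,2].max()-6] ; r=cv2.minAreaRect(q[:,:2].astype(np.float32)); F.append(r[0]); print('fin',r,'z',np.median(q[:,2]),len(q),'px',ce[i].round())
    if len(F)==2:
        F=np.array(F); dd=F[0]-F[1]; print('mid',F.mean(0),'dist',np.linalg.norm(dd),'cover y dir deg',np.degrees(np.arctan2(dd[1],dd[0])))
E
python3 -c "
from h import *
cover('top0',(415,145,490,255)); cover('t16',(415,145,490,255))"
```

```text
board ((548.703125, -285.3525085449219), (129.92991638183594, 220.25790405273438), 86.26683807373047) z 7.647572806455818
fin ((616.8533325195312, -288.427490234375), (7.5204854011535645, 27.601411819458008), 1.2532262802124023) z 35.13868094094475 37 px [456. 172.]
fin ((480.9873046875, -280.8736267089844), (7.386731147766113, 26.56247901916504), 1.0873382091522217) z 35.26451889972606 31 px [453. 226.]
mid [ 548.9203186  -284.65055847] dist 136.0758552169139 cover y dir deg -3.1822478386678648
board ((547.147705078125, -285.6596374511719), (129.62379455566406, 222.40457153320312), 86.66185760498047) z 7.605666925540303
fin ((616.08056640625, -288.55853271484375), (26.17975425720215, 8.681595802307129), 84.75636291503906) z 35.293961214278404 33 px [456. 172.]
fin ((481.00506591796875, -280.0090026855469), (7.422565937042236, 27.03072166442871), 0.791912317276001) z 35.751980277565245 33 px [453. 226.]
mid [ 548.54281616 -284.2837677 ] dist 135.34579895911625 cover y dir deg -3.6216738583910213
```

```bash
python3 -c "
from h import *
rows([481,-280.5,130],math.radians(-3.5),n=8,near=False)"
```

```text
t 30.02 at [561.1  11.8 193.6] rpy [179.7 -22.   13.6] w 61.9 F [ 0.5 -0.4  0.2] q1,q7 0.5 -0.8 N 8
{"slide":[-20.0, 33.0, 1.0],"turn":[-0.4, -2.7, 2.1]}
{"slide":[-19.0, 34.0, 2.0],"turn":[-0.3, -2.8, 2.1]}
{"slide":[-17.0, 35.0, 2.0],"turn":[-0.4, -2.7, 2.1]}
{"slide":[-16.0, 35.0, 4.0],"turn":[-0.4, -2.7, 2.1]}
{"slide":[-14.0, 35.0, 5.0],"turn":[-0.3, -2.8, 2.1]}
{"slide":[-13.0, 36.0, 6.0],"turn":[-0.4, -2.7, 2.1]}
{"slide":[-11.0, 37.0, 7.0],"turn":[-0.4, -2.7, 2.1]}
{"slide":[-10.0, 37.0, 7.0],"turn":[-0.4, -2.8, 2.1]}
```

Request:
play_rows --targets '[{"slide": [-20,33,1],"turn": [-0.4,-2.7,2.1],"hand": 40},{"slide": [-19,34,2],"turn": [-0.3,-2.8,2.1],"hand": 40},{"slide": [-17,35,2],"turn": [-0.4,-2.7,2.1],"hand": 40},{"slide": [-16,35,4],"turn": [-0.4,-2.7,2.1],"hand": 40},{"slide": [-14,35,5],"turn": [-0.3,-2.8,2.1],"hand": 40}]'

```text
clock: 30.65
eef_pos: [511.0, -173.2, 153.0]
tool_rot: [-3.127, -0.142, 0.043]
force: [-0.1, -0.0, -0.2]
width: 40.4
```

Request:
play_rows --targets '[{"slide": [-13,36,6],"turn": [-0.4,-2.7,2.1],"hand": 40},{"slide": [-11,37,7],"turn": [-0.4,-2.7,2.1],"hand": 40},{"slide": [-10,37,7],"turn": [-0.4,-2.8,2.1],"hand": 40},{"slide": [0,0,0],"turn": [0,0,0],"hand": 40},{"slide": [0,0,0],"turn": [0,0,0],"hand": 40}]'

```text
clock: 31.28
eef_pos: [480.3, -280.9, 128.8]
tool_rot: [-3.14, 0.001, -0.063]
force: [-1.0, 1.1, 0.0]
width: 40.1
```

```bash
python3 -c "
from h import *
snap('wrist','w17'); im,d,c=snap('top','t17');cv2.imwrite('pics/t17c.png',cv2.resize(im[110:210,280:420],None,fx=5,fy=5,interpolation=cv2.INTER_CUBIC))
cover('w17',(0,0,640,400))
rows([481,-280.5,40],math.radians(-3.5),n=1,near=False)"
```

```text
board ((547.2836303710938, -286.7480163574219), (126.75682067871094, 219.4410858154297), 86.68218231201172) z 7.585192633351465
fin ((484.6425476074219, -197.98367309570312), (0.0, 0.0), 0.0) z 271.2151663748288 1 px [316. 197.]
fin ((484.6425476074219, -197.98367309570312), (0.0, 0.0), 0.0) z 271.2151663748288 5 px [468. 196.]
mid [ 484.64254761 -197.9836731 ] dist 0.0 cover y dir deg 0.0
t 31.38 at [ 480.4 -279.9  129.3] rpy [-179.9    0.    -3.5] w 40.1 F [ 0.  -1.3 -0.3] q1,q7 0.98 -0.27 N 1
{"slide":[1.0, 1.0, 89.0],"turn":[-0.1, 0.0, 0.0]}
```

View pics/w17.png

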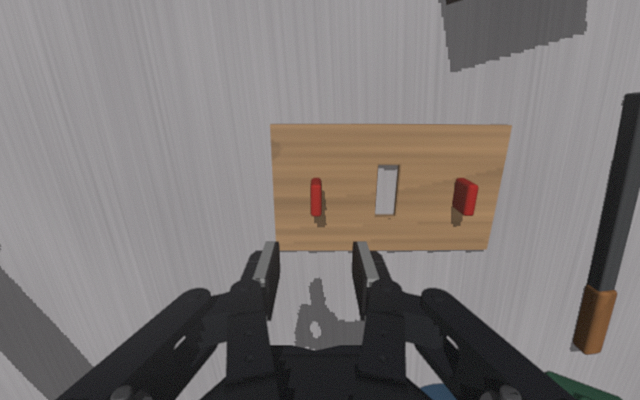

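View pics/t17c.png

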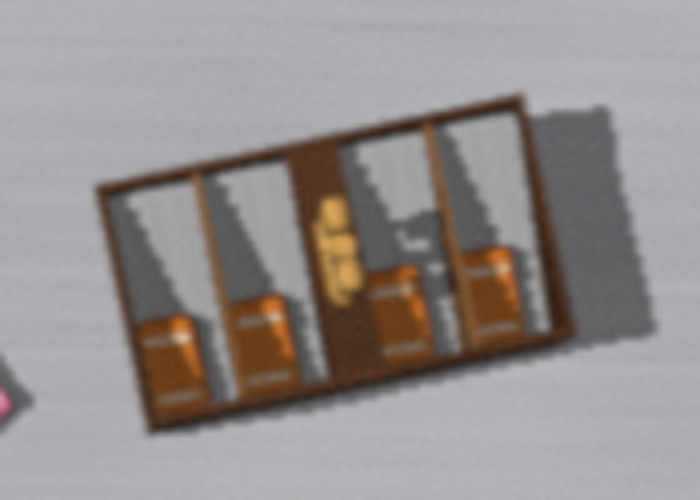

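Request:
play_rows --targets '[{"slide": [0,0,40],"turn": [0,0,0],"hand": 40},{"slide": [0,0,37],"turn": [0,0,0],"hand": 40},{"slide": [0,0,15],"turn": [0,0,0],"hand": 40},{"slide": [0,0,0],"turn": [0,0,0],"hand": 40},{"slide": [0,0,0],"turn": [0,0,0],"hand": 40}]'

```text
clock: 32.0
eef_pos: [480.9, -280.7, 38.4]
tool_rot: [3.141, -0.001, -0.062]
force: [0.1, -0.1, -0.0]
width: 39.7
```

```bash
python3 -c "
from h import *
rows([481,-280.5,13],math.radians(-3.5),n=1,near=False); snap('wrist','w18')"
```

```text
t 32.0 at [ 480.9 -280.7   38.4] rpy [180.   -0.   -3.5] w 39.7 F [ 0.1 -0.1 -0. ] q1,q7 0.9 -0.39 N 1
{"slide":[0.0, 0.0, 25.0],"turn":[0.0, 0.0, 0.0]}
```

View pics/w18.png

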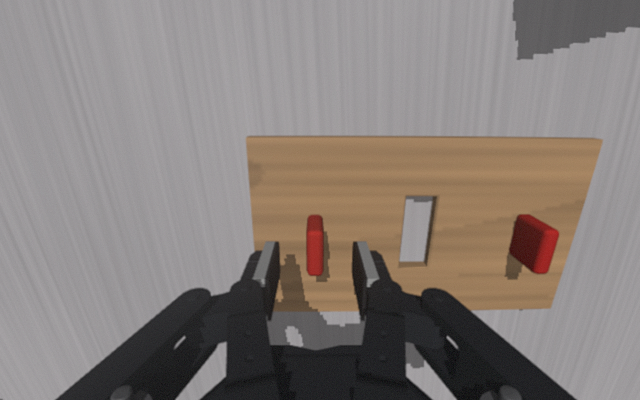

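Request:
play_rows --targets '[{"slide": [0,0,13],"turn": [0,0,0],"hand": 40},{"slide": [0,0,12],"turn": [0,0,0],"hand": 40},{"slide": [0,0,0],"turn": [0,0,0],"hand": 25},{"slide": [0,0,0],"turn": [0,0,0],"hand": 20}]'

```text
clock: 32.55
eef_pos: [479.8, -280.6, 12.0]
tool_rot: [-3.141, 0.002, -0.062]
force: [-0.1, -0.3, 0.7]
width: 19.6
```

Request:
play_rows --targets '[{"slide": [0,0,0],"turn": [0,0,0],"hand": 0},{"slide": [0,0,0],"turn": [0,0,0],"hand": 0},{"slide": [0,0,0],"turn": [0,0,0],"hand": 0},{"slide": [0,0,0],"turn": [0,0,0],"hand": 0}]'

```text
clock: 33.05
eef_pos: [480.1, -280.7, 12.4]
tool_rot: [-3.141, 0.001, -0.062]
force: [0.1, 0.6, 3.3]
width: 9.0
```

Gripped. Lift gently and look.

Request:
play_rows --targets '[{"slide": [0,0,-8],"turn": [0,0,0],"hand": 0},{"slide": [0,0,-12],"turn": [0,0,0],"hand": 0},{"slide": [0,0,-20],"turn": [0,0,0],"hand": 0},{"slide": [0,0,-25],"turn": [0,0,0],"hand": 0},{"slide": [0,0,0],"turn": [0,0,0],"hand": 0}]'

```text
clock: 33.67
eef_pos: [481.5, -281.4, 79.6]
tool_rot: [3.14, -0.003, -0.062]
force: [0.0, -0.5, -3.5]
width: 9.0
```

Request:
play_rows --targets '[{"slide": [0,0,-25],"turn": [0,0,0],"hand": 0},{"slide": [0,0,-25],"turn": [0,0,0],"hand": 0},{"slide": [0,0,-25],"turn": [0,0,0],"hand": 0},{"slide": [0,0,-15],"turn": [0,0,0],"hand": 0},{"slide": [0,0,0],"turn": [0,0,0],"hand": 0}]'

```text
clock: 34.3
eef_pos: [480.3, -281.0, 167.6]
tool_rot: [3.141, 0.0, -0.062]
force: [-0.1, -0.7, -2.9]
width: 8.8
```

```bash
cat >> h.py <<'E'
def held(f):
    im,d,c=snap('wrist',f); p,R,s=tool(); P=(cloud(c,d)-p)@R   # tool frame
    hsv=cv2.cvtColor(im,cv2.COLOR_BGR2HSV)
    wood=cv2.inRange(hsv,(8,60,90),(25,190,255))>0
    m=wood&(np.abs(P[...,2])<60)&(d>0)
    nl,l,st,ce=cv2.connectedComponentsWithStats(m.astype(np.uint8)); i=1+st[1:,4].argmax()
    q=P[l==i]; q=q[np.abs(q[:,2]-np.median(q[:,2]))<25]
    A=np.c_[q[:,:2],np.ones(len(q))]; co,*_=np.linalg.lstsq(A,q[:,2],rcond=None)
    r=q[:,2]-A@co; k=abs(r)<3; co,*_=np.linalg.lstsq(A[k],q[k,2],rcond=None)
    print('plane z=',co.round(4),'deg',np.degrees(np.arctan(co[:2])).round(1),'n',k.sum())
    print('rect tool xy',cv2.minAreaRect(q[k][:,:2].astype(np.float32)))
E
python3 -c "
from h import *
held('w19'); print(read_state()['force'],read_state()['torque'],read_state()['width'])"
```

```text
plane z= [ 2.4000e-03 -8.0000e-04  4.0034e+00] deg [ 0.1 -0. ] n 52355
rect tool xy ((68.13320922851562, 1.5656623840332031), (219.9151611328125, 127.01641082763672), 0.22405372560024261)
[-0.53058633 -0.95737721 -3.10945008] [-0.01114614  0.28255781  0.01861961] 8.800599793605342
```

View pics/w19.png

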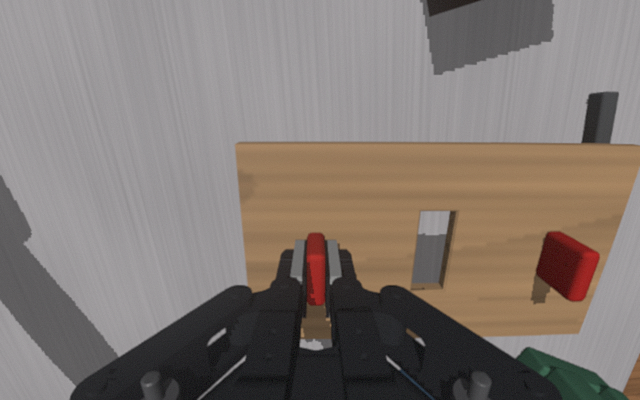

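```bash
python3 -c "
from h import *
rows([615.4,53.5,175],BY-math.pi/2,n=14,near=False)"
```

```text
t 34.35 at [ 479.6 -280.9  166.8] rpy [ 1.8e+02  1.0e-01 -3.6e+00] w 8.8 F [-0.5 -1.  -3.1] q1,q7 1.01 -0.22 N 14
{"slide":[8.0, -24.0, -1.0],"turn":[0.0, 0.0, 5.2]}
{"slide":[6.0, -26.0, 0.0],"turn":[0.0, 0.0, 5.2]}
{"slide":[4.0, -25.0, -1.0],"turn":[0.0, 0.0, 5.2]}
{"slide":[1.0, -26.0, 0.0],"turn":[0.0, 0.0, 5.2]}
{"slide":[-1.0, -26.0, -1.0],"turn":[0.0, 0.0, 5.2]}
{"slide":[-3.0, -25.0, -1.0],"turn":[0.0, 0.0, 5.2]}
{"slide":[-6.0, -25.0, 0.0],"turn":[0.0, 0.0, 5.2]}
{"slide":[-8.0, -25.0, -1.0],"turn":[0.1, 0.0, 5.2]}
{"slide":[-10.0, -24.0, 0.0],"turn":[0.0, 0.0, 5.2]}
{"slide":[-12.0, -22.0, -1.0],"turn":[0.0, 0.1, 5.2]}
{"slide":[-14.0, -22.0, -1.0],"turn":[0.0, 0.0, 5.2]}
{"slide":[-16.0, -20.0, 0.0],"turn":[0.0, 0.0, 5.2]}
{"slide":[-18.0, -18.0, -1.0],"turn":[0.0, 0.0, 5.2]}
{"slide":[-20.0, -17.0, 0.0],"turn":[0.0, 0.0, 5.2]}
```

Request:
play_rows --targets '[{"slide": [8,-24,-1],"turn": [0,0,5.2],"hand": 0},{"slide": [6,-26,0],"turn": [0,0,5.2],"hand": 0},{"slide": [4,-25,-1],"turn": [0,0,5.2],"hand": 0},{"slide": [1,-26,0],"turn": [0,0,5.2],"hand": 0},{"slide": [-1,-26,-1],"turn": [0,0,5.2],"hand": 0}]'

```text
clock: 34.98
eef_pos: [527.8, -160.0, 168.6]
tool_rot: [3.14, 0.004, -0.519]
force: [0.1, 0.4, -2.1]
width: 8.8
```

Request:
play_rows --targets '[{"slide": [-3,-25,-1],"turn": [0,0,5.2],"hand": 0},{"slide": [-6,-25,0],"turn": [0,0,5.2],"hand": 0},{"slide": [-8,-25,-1],"turn": [0,0,5.2],"hand": 0},{"slide": [-10,-24,0],"turn": [0,0,5.2],"hand": 0},{"slide": [-12,-22,-1],"turn": [0,0,5.2],"hand": 0}]'

```text
clock: 35.6
eef_pos: [576.2, -41.2, 171.5]
tool_rot: [3.139, 0.003, -0.972]
force: [0.7, 0.9, -2.2]
width: 8.9
```

Request:
play_rows --targets '[{"slide": [-14,-22,-1],"turn": [0,0,5.2],"hand": 0},{"slide": [-16,-20,0],"turn": [0,0,5.2],"hand": 0},{"slide": [-18,-18,-1],"turn": [0,0,5.2],"hand": 0},{"slide": [-20,-17,0],"turn": [0,0,5.2],"hand": 0},{"slide": [0,0,0],"turn": [0,0,0],"hand": 0}]'

```text
clock: 36.22
eef_pos: [615.1, 57.3, 173.8]
tool_rot: [3.14, 0.003, -1.328]
force: [0.4, -0.3, -2.0]
width: 8.7
```

Request:
play_rows --targets '[{"slide": [0,0,0],"turn": [0,0,0],"hand": 0},{"slide": [0,0,0],"turn": [0,0,0],"hand": 0},{"slide": [0,0,0],"turn": [0,0,0],"hand": 0}]'

```text
clock: 36.6
eef_pos: [615.2, 52.7, 174.8]
tool_rot: [3.14, 0.0, -1.334]
force: [-0.2, -0.3, -3.8]
width: 8.9
```

```bash
python3 -c "
from h import *
held('w20');snap('top','t20')
rows([615.4,53.5,165],BY-math.pi/2,n=1,near=False)"
```

```text
plane z= [ 3.4000e-03 -1.3000e-03  4.9137e+00] deg [ 0.2 -0.1] n 52158
rect tool xy ((67.74778747558594, 3.5874290466308594), (219.12628173828125, 127.39601135253906), 0.022109095007181168)
t 36.7 at [615.3  53.1 175. ] rpy [179.9   0.  -76.4] w 8.9 F [ 0.2  0.1 -2.6] q1,q7 0.16 -1.8 N 1
{"slide":[0.0, 0.0, 10.0],"turn":[0.1, 0.0, 0.0]}
```

View pics/w20.png

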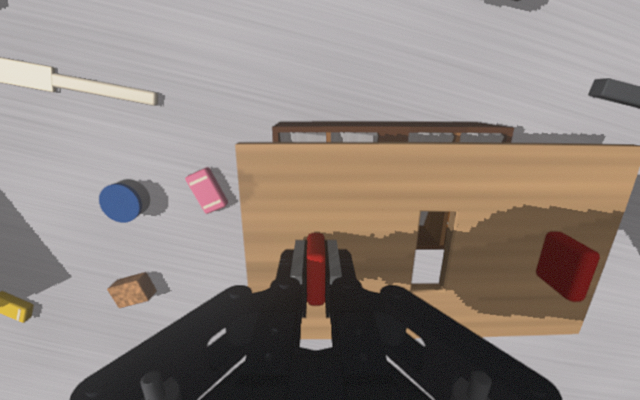

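View pics/t20.png

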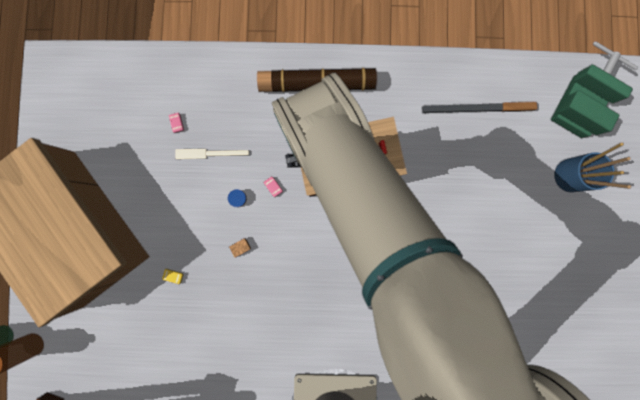

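Request:
play_rows --targets '[{"slide": [0,0,10],"turn": [0,0,0],"hand": 0},{"slide": [0,0,10],"turn": [0,0,0],"hand": 0},{"slide": [0,0,8],"turn": [0,0,0],"hand": 0},{"slide": [0,0,0],"turn": [0,0,0],"hand": 0},{"slide": [0,0,0],"turn": [0,0,0],"hand": 0}]'

```text
clock: 37.33
eef_pos: [615.5, 53.9, 147.0]
tool_rot: [3.141, 0.001, -1.333]
force: [0.0, 0.8, -1.9]
width: 8.7
```

```bash
python3 -c "
from h import *
held('w21');im,d,c=load('w21');cv2.imwrite('pics/w21c.png',cv2.resize(im[180:320,350:520],None,fx=4,fy=4,interpolation=cv2.INTER_CUBIC))
rows([615.4,53.5,145],BY-math.pi/2,n=1,near=False)"
```

```text
plane z= [ 3.9000e-03 -1.5000e-03  5.0068e+00] deg [ 0.2 -0.1] n 52150
rect tool xy ((67.58299255371094, 3.6387710571289062), (219.5078887939453, 127.4587173461914), 0.044940035790205)
t 37.38 at [615.6  53.9 147.3] rpy [180.    0.  -76.4] w 8.7 F [-0.2  0.8 -2.7] q1,q7 0.14 -1.82 N 1
{"slide":[0.0, 0.0, 2.0],"turn":[0.0, 0.0, 0.0]}
```

View pics/w21c.png

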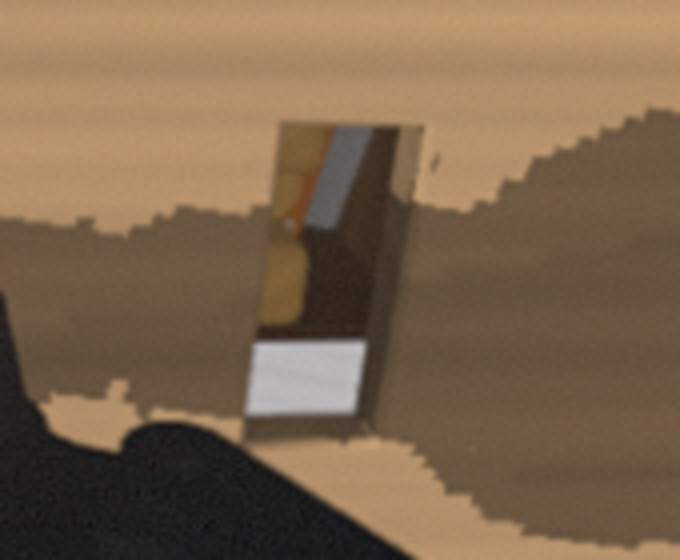

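```bash
python3 -c "
from h import *
im,d,c=load('w21'); p,R,s=tool(); P=(cloud(c,d)-p)@R
hsv=cv2.cvtColor(im,cv2.COLOR_BGR2HSV)
reg=np.zeros(d.shape,bool); reg[205:295,408:462]=1
nut=reg&(P[...,2]>23)&(P[...,2]<42)
q=P[nut]; print(len(q)); print('nut tool pct', np.percentile(q,[1,5,50,95,99],axis=0).round(1))
print(sorted(q[:,1])[-15:]); 
for y in range(-20,25,4):
  s_=q[abs(q[:,1]-y)<2]
  if len(s_): print(y,len(s_),s_[:,0].min().round(1),s_[:,0].max().round(1),np.median(s_[:,2]).round(1))
# board top edges around slot
b=(abs(P[...,2]-5.3)<2.5)
for v in (215,225,235,245,255,265,275):
  row=np.where(~b[v,405:465])[0]; print(v, P[v,405+row.min()-1].round(1), P[v,405+row.max()+1].round(1))
for u in (420,425,430,435,440,445):
  col=np.where(~b[200:300,u])[0]; print(u,P[200+col.min()-1,u].round(1),P[200+col.max()+1,u].round(1))
"
```

```text
389
nut tool pct [[ 65.7 -13.7  26.9]
 [ 66.1 -12.8  27.3]
 [ 69.7   8.9  28.6]
 [ 72.7  20.8  39.2]
 [ 73.4  22.2  39.7]]
[np.float64(21.380314575952635), np.float64(21.45376636181188), np.float64(21.491617351491072), np.float64(21.5530486358594), np.float64(21.55958258749654), np.float64(21.58339169526183), np.float64(21.92492228359439), np.float64(22.003124426114418), np.float64(22.09239691439418), np.float64(22.169653005436775), np.float64(22.21131829102402), np.float64(22.27920636082008), np.float64(22.426553774216284), np.float64(22.476797235945384), np.float64(22.80090331605019)]
-16 1 66.4 66.4 27.5
-12 55 65.8 72.6 28.3
-8 53 65.7 73.0 28.3
-4 5 67.3 71.2 29.2
0 21 70.3 73.9 39.0
4 24 70.2 73.8 39.0
8 60 66.0 72.7 32.3
12 61 65.7 73.9 28.5
16 54 65.6 73.1 28.2
20 47 65.3 72.5 28.3
24 8 65.9 71.3 28.8
215 [ 57.3 -20.    6.6] [ 77.5 -19.6   7.4]
225 [ 57.3 -14.    6.3] [ 76.5 -13.7   7. ]
235 [56.6 -8.2  5.6] [77.5 -7.3  7. ]
245 [57.  -1.4  6.2] [77.2 -1.   6.8]
255 [56.6  5.1  6.1] [77.   6.2  7.8]
265 [56.7 11.7  6. ] [76.8 13.   7.7]
275 [56.1 18.4  5.6] [77.1 19.8  7.4]
420 [ 57.6 -18.6   7. ] [ 37.8 -11.1 -53.9]
425 [ 59.3 -23.4   5.5] [66.8 29.3  7.8]
430 [ 62.8 -22.7   7.2] [70.  30.1  7.7]
435 [ 64.8 -23.4   5.5] [72.4 28.4  6.4]
440 [ 67.9 -23.1   6.2] [75.7 28.7  6.8]
445 [ 70.6 -23.2   6. ] [77.1 17.9  6.7]
```

Request:
play_rows --targets '[{"slide": [0.2,-1.8,0],"turn": [0,0,0],"hand": 0},{"slide": [0,0,7],"turn": [0,0,0],"hand": 0},{"slide": [0,0,0],"turn": [0,0,0],"hand": 0},{"slide": [0,0,0],"turn": [0,0,0],"hand": 0}]'

```text
clock: 37.88
eef_pos: [617.0, 54.0, 139.8]
tool_rot: [3.14, 0.001, -1.333]
force: [-0.4, 0.2, -2.8]
width: 8.7
```

```bash
cat >> h.py <<'E'
def slotnut(f,nz):
    im,d,c=snap('wrist',f); p,R,s=tool(); P=(cloud(c,d)-p)@R
    cv2.imwrite('pics/'+f+'c.png',cv2.resize(im[180:320,350:520],None,fx=4,fy=4,interpolation=cv2.INTER_CUBIC))
    reg=np.zeros(d.shape,bool); reg[205:295,408:462]=1
    t=p[2]-nz
    q=P[reg&(P[...,2]>t-4)&(P[...,2]<t+16)]
    print('pose',p.round(1),'F',s['force'].round(1),'nut x',np.percentile(q[:,0],[2,98]).round(1),'y',np.percentile(q[:,1],[2,98]).round(1),len(q))
    b=(abs(P[...,2]-5.3)<2.5); X=[];Y=[]
    for v in range(222,262,5):
        row=np.where(~b[v,405:465])[0]; X.append((P[v,405+row.min()-1,0],P[v,405+row.max()+1,0]))
    for u in range(430,442,2):
        col=np.where(~b[200:300,u])[0]; Y.append((P[200+col.min()-1,u,1],P[200+col.max()+1,u,1]))
    print('slot x',np.median(X,0).round(1),'y',np.median(Y,0).round(1))
E
python3 -c "
from h import *
slotnut('w22',119.6)"
```

```text
pose [617.1  54.  140. ] F [ 0.3  0.4 -2.4] nut x [63.4 72.6] y [-16.   23.6] 716
slot x [57.1 77.4] y [-23.4  29.2]
```

View pics/w22c.png

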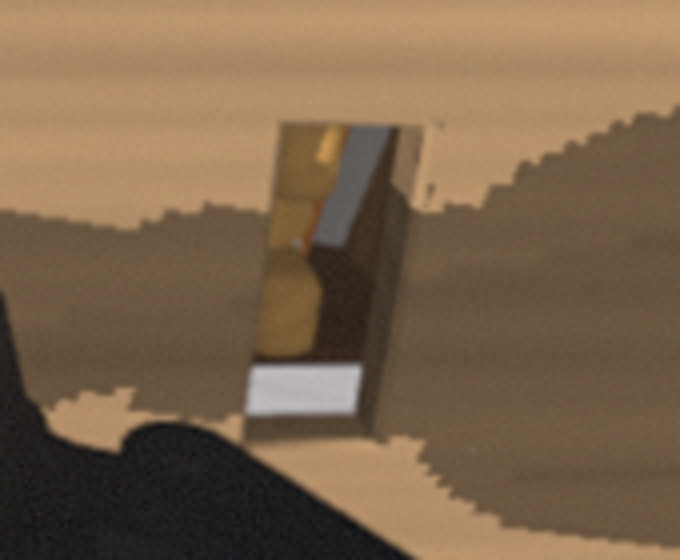

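Request:
play_rows --targets '[{"slide": [0,0,7],"turn": [0,0,0],"hand": 0},{"slide": [0,0,0],"turn": [0,0,0],"hand": 0},{"slide": [0,0,0],"turn": [0,0,0],"hand": 0}]'

```text
clock: 38.3
eef_pos: [617.0, 54.0, 132.9]
tool_rot: [3.14, 0.001, -1.333]
force: [0.2, 0.5, -3.2]
width: 9.1
```

```bash
python3 -c "
from h import *
slotnut('w23',119.6)"
```

```text
pose [617.2  54.1 133. ] F [-0.7  0.1 -3.1] nut x [61.8 77.5] y [-17.9  29.7] 1429
slot x [56.7 77.1] y [-23.5  28.8]
```

View pics/w23c.png

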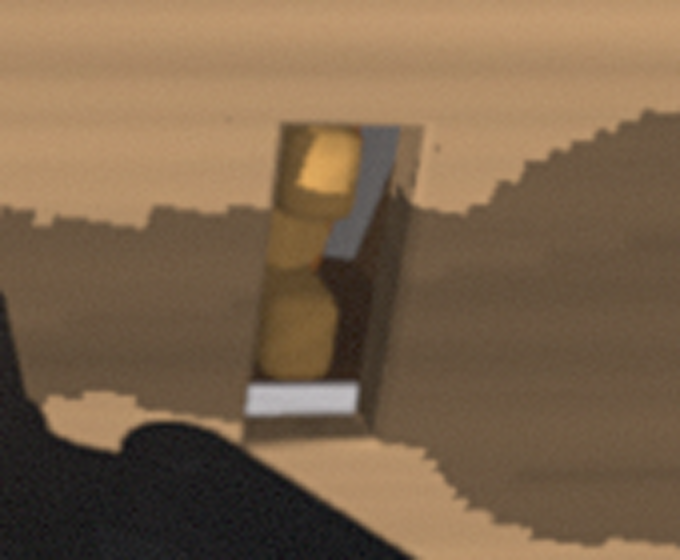

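Request:
play_rows --targets '[{"slide": [0,0,6],"turn": [0,0,0],"hand": 0},{"slide": [0,0,6],"turn": [0,0,0],"hand": 0},{"slide": [0,0,0],"turn": [0,0,0],"hand": 0},{"slide": [0,0,0],"turn": [0,0,0],"hand": 0}]'

```text
clock: 38.85
eef_pos: [617.1, 54.1, 120.9]
tool_rot: [3.14, 0.001, -1.333]
force: [0.0, 0.2, -3.0]
width: 8.8
```

```bash
python3 -c "
from h import *
slotnut('w24',119.6)"
```

```text
pose [617.2  54.1 121.1] F [ 0.1  0.2 -3.4] nut x [51.6 85.3] y [-25.7  31. ] 4472
slot x [56.9 77.1] y [-23.5  28.7]
```

View pics/w24c.png

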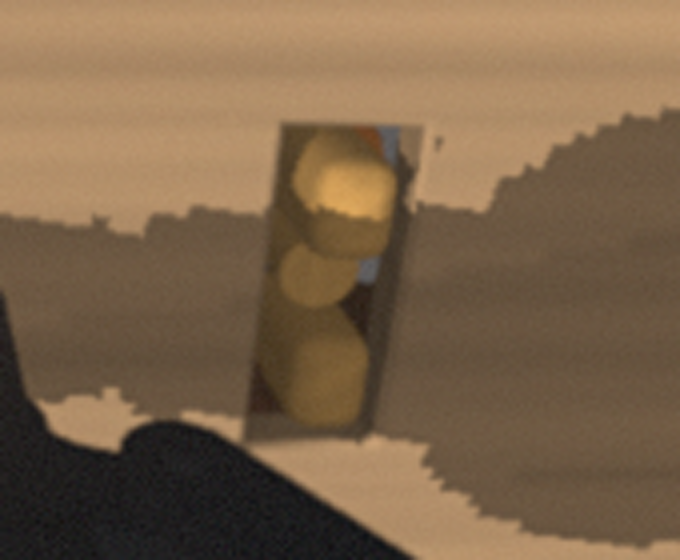

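Request:
play_rows --targets '[{"slide": [0,0,10],"turn": [0,0,0],"hand": 0},{"slide": [0,0,10],"turn": [0,0,0],"hand": 0},{"slide": [0,0,10],"turn": [0,0,0],"hand": 0},{"slide": [0,0,5],"turn": [0,0,0],"hand": 0},{"slide": [0,0,0],"turn": [0,0,0],"hand": 0}]'

```text
clock: 39.52
eef_pos: [616.7, 54.0, 85.4]
tool_rot: [3.139, 0.001, -1.333]
force: [1.1, -0.0, -2.5]
width: 8.8
```

Request:
play_rows --targets '[{"slide": [0,0,2],"turn": [0,0,0],"hand": 0},{"slide": [0,0,2],"turn": [0,0,0],"hand": 0},{"slide": [0,0,0],"turn": [0,0,0],"hand": 0}]'

```text
clock: 39.9
eef_pos: [617.0, 54.0, 82.0]
tool_rot: [3.14, 0.0, -1.333]
force: [0.2, -0.8, -2.3]
width: 8.8
```

Request:
play_rows --targets '[{"slide": [0,0,2],"turn": [0,0,0],"hand": 0},{"slide": [0,0,2],"turn": [0,0,0],"hand": 0},{"slide": [0,0,0],"turn": [0,0,0],"hand": 0}]'

```text
clock: 40.28
eef_pos: [616.9, 54.0, 77.8]
tool_rot: [3.14, 0.001, -1.333]
force: [0.1, -0.1, -2.7]
width: 8.7
```

Request:
play_rows --targets '[{"slide": [0,0,2],"turn": [0,0,0],"hand": 0},{"slide": [0,0,1.5],"turn": [0,0,0],"hand": 0},{"slide": [0,0,0],"turn": [0,0,0],"hand": 0}]'

```text
clock: 40.65
eef_pos: [617.2, 54.0, 74.6]
tool_rot: [3.141, 0.0, -1.333]
force: [-0.3, 1.0, -1.8]
width: 8.6
```

Request:
play_rows --targets '[{"slide": [0,0,1],"turn": [0,0,0],"hand": 0},{"slide": [0,0,0],"turn": [0,0,0],"hand": 0}]'

```text
clock: 40.9
eef_pos: [617.7, 54.1, 74.4]
tool_rot: [-3.141, 0.0, -1.333]
force: [-0.7, 0.4, 5.1]
width: 8.8
```

```bash
python3 -c "
from h import *
held('w25')
im,d,c=load('w25')
p,R,s=tool(); P=cloud(c,d); print('board top z', np.median(P[150:200,300:560,2]),np.median(P[295:330,500:560,2]),np.median(P[150:200,250:300,2]), s['force'],s['torque'])"
```

```text
plane z= [-4.0000e-04 -5.0000e-04  4.8003e+00] deg [-0. -0.] n 49251
rect tool xy ((67.48831176757812, 3.2959136962890625), (219.26226806640625, 126.87385559082031), 0.09527639299631119)
board top z 69.66166268466155 69.73773920825971 69.64531986395144 [-0.70401806  0.88140821  5.67361779] [-0.06508773  0.22942571 -0.1046218 ]
```

View pics/w25.png

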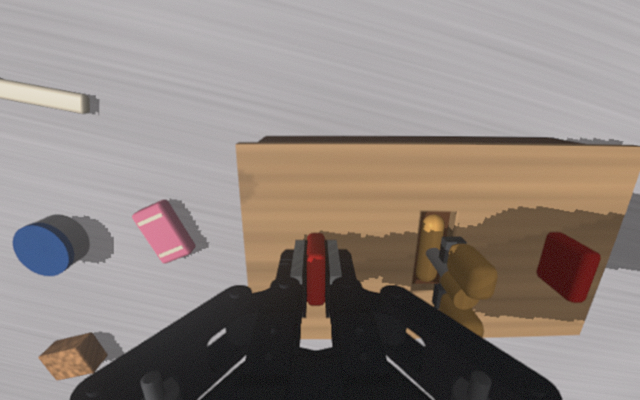

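Request:
play_rows --targets '[{"slide": [0,0,0],"turn": [0,0,0],"hand": 35},{"slide": [0,0,0],"turn": [0,0,0],"hand": 35},{"slide": [0,0,0],"turn": [0,0,0],"hand": 35},{"slide": [0,0,-20],"turn": [0,0,0],"hand": 35},{"slide": [0,0,-40],"turn": [0,0,0],"hand": 35}]'

```text
clock: 41.58
eef_pos: [616.1, 53.9, 133.8]
tool_rot: [3.137, 0.001, -1.332]
force: [-0.3, -1.8, 0.3]
width: 34.7
```

Request:
play_rows --targets '[{"slide": [0,0,-40],"turn": [0,0,0],"hand": 35},{"slide": [0,0,-20],"turn": [0,0,0],"hand": 35},{"slide": [0,0,0],"turn": [0,0,0],"hand": 35}]'

```text
clock: 41.95
eef_pos: [618.6, 54.4, 196.4]
tool_rot: [-3.138, 0.0, -1.333]
force: [-0.0, 0.1, -0.0]
width: 35.1
```

```bash
python3 -c "
from h import *
snap('wrist','w26'); print(read_state()['qpos'].round(2))
im,d,c=load('w26'); P=cloud(c,d)
rows([630.9,-13.2,160],BY+math.pi/2,n=10,near=False)
rows([630.9,-13.2,160],BY-math.pi/2,n=2,near=False)"
```

```text
[ 0.16  0.66 -0.49  1.64  0.37  0.93 -1.79]
t 42.0 at [617.6  54.  194.7] rpy [-180.     0.   -76.4] w 35.2 F [ 0.5 -0.2  0.1] q1,q7 0.16 -1.79 N 10
{"slide":[7.0, 0.0, 3.0],"turn":[0.0, 0.0, -18.0]}
{"slide":[6.0, 3.0, 4.0],"turn":[0.0, 0.0, -18.0]}
{"slide":[6.0, 4.0, 3.0],"turn":[0.0, 0.0, -18.0]}
{"slide":[3.0, 6.0, 4.0],"turn":[0.0, 0.0, -18.0]}
{"slide":[2.0, 6.0, 3.0],"turn":[0.0, 0.0, -18.0]}
{"slide":[0.0, 7.0, 4.0],"turn":[0.0, 0.0, -18.0]}
{"slide":[-2.0, 7.0, 3.0],"turn":[0.0, 0.0, -18.0]}
{"slide":[-5.0, 5.0, 4.0],"turn":[0.0, 0.0, -18.0]}
{"slide":[-5.0, 4.0, 3.0],"turn":[0.0, 0.0, -18.0]}
{"slide":[-7.0, 2.0, 4.0],"turn":[0.0, 0.0, -18.0]}
t 42.0 at [617.6  54.  194.7] rpy [-180.     0.   -76.4] w 35.2 F [ 0.5 -0.2  0.1] q1,q7 0.16 -1.79 N 2
{"slide":[34.0, 1.0, 17.0],"turn":[0.0, 0.0, 0.0]}
{"slide":[34.0, 2.0, 18.0],"turn":[0.0, 0.0, 0.0]}
```

View pics/w26.png

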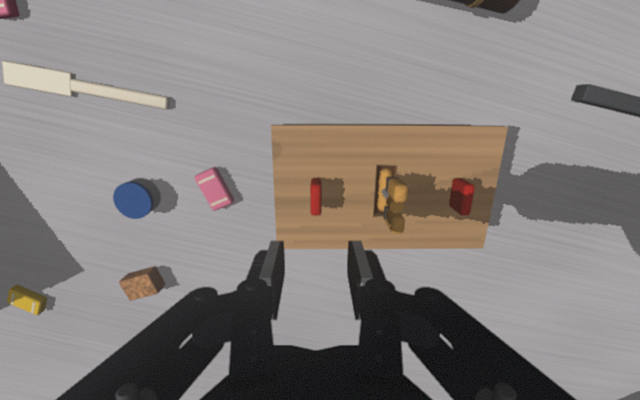

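Request:
play_rows --targets '[{"slide": [34,1,17],"turn": [0,0,0],"hand": 40},{"slide": [34,2,18],"turn": [0,0,0],"hand": 40},{"slide": [0,0,0],"turn": [0,0,-10],"hand": 40},{"slide": [0,0,0],"turn": [0,0,-10],"hand": 40},{"slide": [0,0,0],"turn": [0,0,-10],"hand": 40}]'

```text
clock: 42.62
eef_pos: [629.2, -13.0, 157.0]
tool_rot: [3.139, 0.003, -0.803]
force: [-0.0, -0.1, -0.1]
width: 39.8
```

Request:
play_rows --targets '[{"slide": [0,0,0],"turn": [0,0,-10],"hand": 40},{"slide": [0,0,0],"turn": [0,0,-10],"hand": 40},{"slide": [0,0,0],"turn": [0,0,-10],"hand": 40},{"slide": [0,0,0],"turn": [0,0,-10],"hand": 40},{"slide": [0,0,0],"turn": [0,0,-10],"hand": 40}]'

```text
clock: 43.25
eef_pos: [629.3, -13.0, 157.1]
tool_rot: [-3.141, 0.004, 0.07]
force: [0.3, -0.4, -0.5]
width: 39.8
```

Request:
play_rows --targets '[{"slide": [0,0,0],"turn": [0,0,-10],"hand": 40},{"slide": [0,0,0],"turn": [0,0,-10],"hand": 40},{"slide": [0,0,0],"turn": [0,0,-10],"hand": 40},{"slide": [0,0,0],"turn": [0,0,-10],"hand": 40},{"slide": [0,0,0],"turn": [0,0,-10],"hand": 40}]'

```text
clock: 43.88
eef_pos: [629.4, -13.0, 157.1]
tool_rot: [-3.138, 0.002, 0.942]
force: [-0.3, 0.7, -0.4]
width: 39.8
```

Request:
play_rows --targets '[{"slide": [0,0,0],"turn": [0,0,-10],"hand": 40},{"slide": [0,0,0],"turn": [0,0,-10],"hand": 40},{"slide": [0,0,0],"turn": [0,0,-10],"hand": 40},{"slide": [0,0,0],"turn": [0,0,-10],"hand": 40},{"slide": [0,0,0],"turn": [0,0,-10],"hand": 40}]'

```text
clock: 44.5
eef_pos: [629.4, -12.9, 157.0]
tool_rot: [-3.138, -0.001, 1.815]
force: [-0.9, -0.8, 0.7]
width: 40.1
```

Request:
play_rows --targets '[{"slide": [0,0,0],"turn": [0,0,0],"hand": 40},{"slide": [0,0,0],"turn": [0,0,0],"hand": 40}]'

```text
clock: 44.75
eef_pos: [629.9, -12.8, 157.8]
tool_rot: [-3.139, -0.001, 1.806]
force: [-0.2, 0.0, -0.6]
width: 40.4
```

```bash
python3 -c "
from h import *
im,d,c=snap('wrist','w27'); P=cloud(c,d)
m=(d>0)&(P[...,2]>108)&(P[...,2]<125); m[:,:250]=0; m[:,380:]=0
m&=(abs(P[...,0]-631)<40)&(abs(P[...,1]+13)<40)
n,l,s,ce=cv2.connectedComponentsWithStats(m.astype(np.uint8)); print(s[1:])
print(rect(P,m,108,125))
rows([630.9,-13.2,97],BY+math.pi/2,n=2,near=False)"
```

```text
[[306 191  17  62 863]
 [307 220   1   1   1]]
(((628.5653076171875, -13.282535552978516), (43.004310607910156, 11.514469146728516), 13.063039779663086), 864)
t 44.8 at [630.  -12.8 158. ] rpy [-179.9   -0.   103.5] w 39.8 F [ 0.5 -0.2  0. ] q1,q7 0.58 1.0 N 2
{"slide":[0.0, 0.0, 31.0],"turn":[-0.1, 0.0, -0.1]}
{"slide":[-1.0, 1.0, 30.0],"turn":[0.0, 0.0, 0.0]}
```

View pics/w27.png

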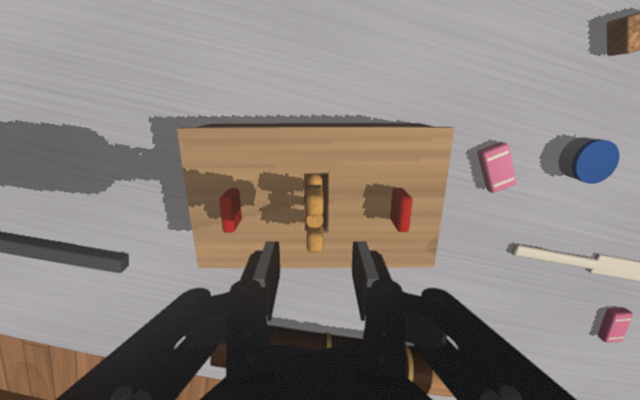

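Request:
play_rows --targets '[{"slide": [0,0,25],"turn": [0,0,0],"hand": 40},{"slide": [0,1,25],"turn": [0,0,0],"hand": 40},{"slide": [0,0,11],"turn": [0,0,0],"hand": 40},{"slide": [0,0,0],"turn": [0,0,0],"hand": 30},{"slide": [0,0,0],"turn": [0,0,0],"hand": 20}]'

```text
clock: 45.42
eef_pos: [631.6, -12.1, 98.0]
tool_rot: [-3.141, -0.001, 1.809]
force: [-0.7, -0.3, -0.3]
width: 19.8
```

Request:
play_rows --targets '[{"slide": [0,0,0],"turn": [0,0,0],"hand": 0},{"slide": [0,0,0],"turn": [0,0,0],"hand": 0},{"slide": [0,0,0],"turn": [0,0,0],"hand": 0},{"slide": [0,0,0],"turn": [0,0,0],"hand": 0}]'

```text
clock: 45.92
eef_pos: [631.9, -13.1, 98.3]
tool_rot: [3.142, 0.001, 1.808]
force: [0.5, -4.1, 5.9]
width: 10.5
```

Request:
play_rows --targets '[{"slide": [0,0,0.4],"turn": [0,0,10],"hand": 0},{"slide": [0,0,0.4],"turn": [0,0,10],"hand": 0},{"slide": [0,0,0.4],"turn": [0,0,10],"hand": 0},{"slide": [0,0,0.4],"turn": [0,0,10],"hand": 0},{"slide": [0,0,0.4],"turn": [0,0,10],"hand": 0}]'

```text
clock: 46.55
eef_pos: [631.8, -14.1, 96.3]
tool_rot: [3.14, 0.002, 0.929]
force: [-0.6, -3.7, 6.5]
width: 10.7
```

Request:
play_rows --targets '[{"slide": [0,0,0.4],"turn": [0,0,10],"hand": 0},{"slide": [0,0,0.4],"turn": [0,0,10],"hand": 0},{"slide": [0,0,0.4],"turn": [0,0,10],"hand": 0},{"slide": [0,0,0.4],"turn": [0,0,10],"hand": 0},{"slide": [0,0,0.4],"turn": [0,0,10],"hand": 0}]'

```text
clock: 47.18
eef_pos: [630.9, -14.6, 94.3]
tool_rot: [3.139, 0.002, 0.057]
force: [-2.2, -5.6, 8.7]
width: 10.9
```

Request:
play_rows --targets '[{"slide": [0,0,0.4],"turn": [0,0,10],"hand": 0},{"slide": [0,0,0.4],"turn": [0,0,10],"hand": 0},{"slide": [0,0,0.4],"turn": [0,0,10],"hand": 0},{"slide": [0,0,0.4],"turn": [0,0,10],"hand": 0},{"slide": [0,0,0.4],"turn": [0,0,10],"hand": 0}]'

```text
clock: 47.8
eef_pos: [629.9, -14.3, 92.3]
tool_rot: [3.137, 0.0, -0.816]
force: [-4.4, -3.6, 9.9]
width: 10.4
```

Request:
play_rows --targets '[{"slide": [0,0,0],"turn": [0,0,0],"hand": 0}]'

```text
clock: 47.92
eef_pos: [630.0, -14.3, 92.3]
tool_rot: [3.137, -0.0, -0.812]
force: [-3.9, -4.2, 9.0]
width: 10.5
```

Request:
play_rows --targets '[{"slide": [0,0,0],"turn": [0,0,0],"hand": 62},{"slide": [0,0,0],"turn": [0,0,0],"hand": 62},{"slide": [0,0,0],"turn": [0,0,0],"hand": 62},{"slide": [0,0,0],"turn": [0,0,0],"hand": 62}]'

```text
clock: 48.42
eef_pos: [631.1, -12.2, 91.2]
tool_rot: [3.141, 0.002, -0.809]
force: [0.5, 0.2, 0.6]
width: 61.8
```

```bash
python3 -c "
from h import *
rows([631,-13.2,94],BY-math.radians(60),n=1,near=False)"
```

```text
t 48.42 at [631.1 -12.2  91.2] rpy [ 1.80e+02  1.00e-01 -4.63e+01] w 61.8 F [0.5 0.2 0.6] q1,q7 0.3 -1.33 N 1
{"slide":[1.0, 1.0, -3.0],"turn":[0.0, 0.1, 0.0]}
```

Request:
play_rows --targets '[{"slide": [0.5,0.5,0],"turn": [0,0,-10],"hand": 62},{"slide": [0,0,0],"turn": [0,0,-10],"hand": 62},{"slide": [0,0,0],"turn": [0,0,-10],"hand": 62},{"slide": [0,0,0],"turn": [0,0,-10],"hand": 62},{"slide": [0,0,0],"turn": [0,0,-10],"hand": 62}]'

```text
clock: 49.05
eef_pos: [631.2, -13.2, 91.4]
tool_rot: [-3.141, 0.001, 0.069]
force: [0.8, 0.6, 0.5]
width: 62.0
```

Request:
play_rows --targets '[{"slide": [0,0,0],"turn": [0,0,-10],"hand": 62},{"slide": [0,0,0],"turn": [0,0,-10],"hand": 62},{"slide": [0,0,0],"turn": [0,0,-10],"hand": 62},{"slide": [0,0,0],"turn": [0,0,-10],"hand": 62},{"slide": [0,0,0],"turn": [0,0,-10],"hand": 62}]'

```text
clock: 49.68
eef_pos: [631.1, -13.3, 91.3]
tool_rot: [-3.14, 0.001, 0.942]
force: [-0.1, 0.9, 0.4]
width: 61.8
```

Request:
play_rows --targets '[{"slide": [0,0,0],"turn": [0,0,-10],"hand": 62},{"slide": [0,0,0],"turn": [0,0,-10],"hand": 62},{"slide": [0,0,0],"turn": [0,0,-10],"hand": 62},{"slide": [0,0,0],"turn": [0,0,-10],"hand": 62},{"slide": [0,0,0],"turn": [0,0,-10],"hand": 62}]'

```text
clock: 50.3
eef_pos: [631.1, -13.4, 91.3]
tool_rot: [-3.14, -0.001, 1.814]
force: [0.0, -0.3, -0.5]
width: 62.0
```

Request:
play_rows --targets '[{"slide": [0,0,0],"turn": [0,0,-10],"hand": 62},{"slide": [0,0,0],"turn": [0,0,-10],"hand": 62},{"slide": [0,0,0],"turn": [0,0,-10],"hand": 62},{"slide": [0,0,0],"turn": [0,0,0],"hand": 62},{"slide": [0,0,0],"turn": [0,0,0],"hand": 62}]'

```text
clock: 50.92
eef_pos: [631.1, -13.3, 91.3]
tool_rot: [-3.141, -0.001, 2.33]
force: [0.4, 0.1, 0.4]
width: 61.7
```

```bash
python3 -c "
from h import *
snap('wrist','w28')
rows([631,-13.2,91],math.radians(133.6),n=1,near=False); print(read_state()['qpos'].round(2))"
```

```text
t 50.98 at [631.1 -13.3  91.4] rpy [-1.799e+02 -1.000e-01  1.335e+02] w 62.2 F [-0.2  0.5  0.3] q1,q7 0.58 1.44 N 1
{"slide":[0.0, 0.0, 0.0],"turn":[-0.1, -0.1, -0.1]}
[ 0.58  1.08 -1.19  1.67  1.08  1.19  1.44]
```

View pics/w28.png

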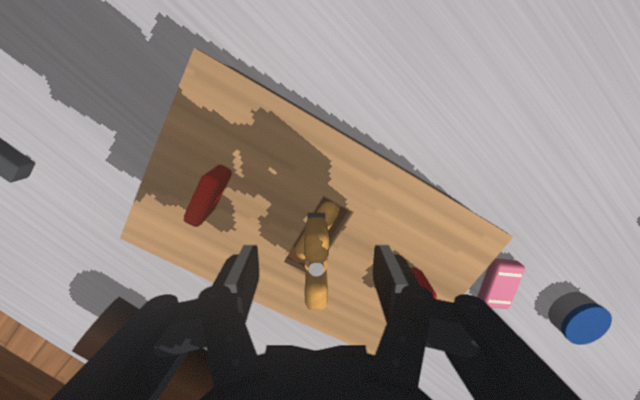

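Request:
play_rows --targets '[{"slide": [0,0,0],"turn": [0,0,0],"hand": 25},{"slide": [0,0,0],"turn": [0,0,0],"hand": 10},{"slide": [0,0,0],"turn": [0,0,0],"hand": 0},{"slide": [0,0,0],"turn": [0,0,0],"hand": 0},{"slide": [0,0,0],"turn": [0,0,0],"hand": 0}]'

```text
clock: 51.6
eef_pos: [631.1, -13.2, 91.6]
tool_rot: [-3.141, -0.001, 2.332]
force: [-0.3, 0.2, 2.2]
width: 10.7
```

Request:
play_rows --targets '[{"slide": [0,0,0.4],"turn": [0,0,10],"hand": 0},{"slide": [0,0,0.4],"turn": [0,0,10],"hand": 0},{"slide": [0,0,0.4],"turn": [0,0,10],"hand": 0},{"slide": [0,0,0.4],"turn": [0,0,10],"hand": 0},{"slide": [0,0,0.4],"turn": [0,0,10],"hand": 0}]'

```text
clock: 52.22
eef_pos: [631.2, -13.5, 89.7]
tool_rot: [-3.141, 0.0, 1.454]
force: [-1.0, -0.2, 3.0]
width: 10.5
```

Request:
play_rows --targets '[{"slide": [0,0,0.4],"turn": [0,0,10],"hand": 0},{"slide": [0,0,0.4],"turn": [0,0,10],"hand": 0},{"slide": [0,0,0.4],"turn": [0,0,10],"hand": 0},{"slide": [0,0,0.4],"turn": [0,0,10],"hand": 0},{"slide": [0,0,0.4],"turn": [0,0,10],"hand": 0}]'

```text
clock: 52.85
eef_pos: [631.0, -13.9, 87.7]
tool_rot: [-3.142, 0.002, 0.581]
force: [-1.1, -1.0, 2.2]
width: 10.9
```

Request:
play_rows --targets '[{"slide": [0,0,0.4],"turn": [0,0,10],"hand": 0},{"slide": [0,0,0.4],"turn": [0,0,10],"hand": 0},{"slide": [0,0,0.4],"turn": [0,0,10],"hand": 0},{"slide": [0,0,0.4],"turn": [0,0,10],"hand": 0},{"slide": [0,0,0.4],"turn": [0,0,10],"hand": 0}]'

```text
clock: 53.48
eef_pos: [630.7, -13.9, 85.8]
tool_rot: [3.14, 0.002, -0.291]
force: [-2.4, -1.4, 3.6]
width: 10.5
```

Request:
play_rows --targets '[{"slide": [0,0,0.4],"turn": [0,0,10],"hand": 0},{"slide": [0,0,0.4],"turn": [0,0,10],"hand": 0},{"slide": [0,0,0.4],"turn": [0,0,10],"hand": 0},{"slide": [0,0,0.4],"turn": [0,0,10],"hand": 0},{"slide": [0,0,0.4],"turn": [0,0,10],"hand": 0}]'

```text
clock: 54.1
eef_pos: [630.4, -13.7, 83.8]
tool_rot: [3.139, 0.0, -1.164]
force: [-3.5, -0.3, 3.3]
width: 10.4
```

Request:
play_rows --targets '[{"slide": [0,0,0.4],"turn": [0,0,10],"hand": 0},{"slide": [0,0,0],"turn": [0,0,0],"hand": 0}]'

```text
clock: 54.35
eef_pos: [630.4, -13.6, 83.4]
tool_rot: [3.139, -0.001, -1.331]
force: [-4.1, -1.0, 5.7]
width: 10.5
```

```bash
python3 -c "
from h import *
s=read_state(); print(s['qpos'].round(2),s['torque'].round(2),s['force'].round(1)); snap('wrist','w29')"
```

```text
[ 0.21  0.81 -0.39  1.68  0.42  0.74 -1.72] [-0.26  0.64 -0.04] [-4.1 -1.   5.7]
```

View pics/w29.png

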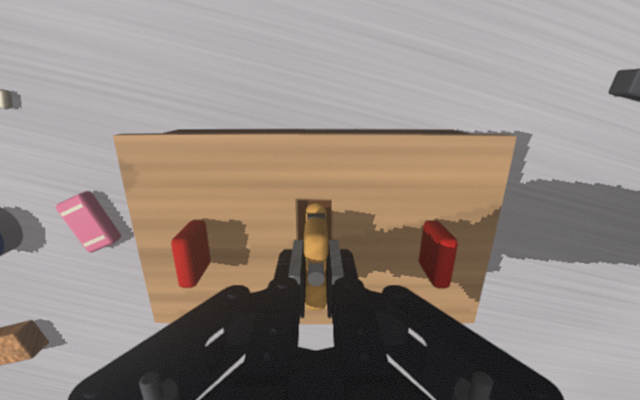

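Request:
play_rows --targets '[{"slide": [0,0,0],"turn": [0,0,0],"hand": 62},{"slide": [0,0,0],"turn": [0,0,0],"hand": 62},{"slide": [0,0,0],"turn": [0,0,0],"hand": 62},{"slide": [0,0,0],"turn": [0,0,-10],"hand": 62},{"slide": [0,0,0],"turn": [0,0,-10],"hand": 62}]'

```text
clock: 55.02
eef_pos: [631.3, -13.1, 83.0]
tool_rot: [3.141, 0.001, -0.977]
force: [0.4, 0.4, 0.6]
width: 61.8
```

Request:
play_rows --targets '[{"slide": [0,0,0],"turn": [0,0,-10],"hand": 62},{"slide": [0,0,0],"turn": [0,0,-10],"hand": 62},{"slide": [0,0,0],"turn": [0,0,-10],"hand": 62},{"slide": [0,0,0],"turn": [0,0,-10],"hand": 62},{"slide": [0,0,0],"turn": [0,0,-10],"hand": 62}]'

```text
clock: 55.65
eef_pos: [631.3, -13.3, 82.9]
tool_rot: [-3.141, 0.001, -0.105]
force: [0.0, -0.3, -0.3]
width: 61.8
```

Request:
play_rows --targets '[{"slide": [0,0,0],"turn": [0,0,-10],"hand": 62},{"slide": [0,0,0],"turn": [0,0,-10],"hand": 62},{"slide": [0,0,0],"turn": [0,0,-10],"hand": 62},{"slide": [0,0,0],"turn": [0,0,-10],"hand": 62},{"slide": [0,0,0],"turn": [0,0,-10],"hand": 62}]'

```text
clock: 56.28
eef_pos: [631.3, -13.4, 82.9]
tool_rot: [-3.14, 0.001, 0.768]
force: [0.1, -0.1, -0.7]
width: 61.7
```

Request:
play_rows --targets '[{"slide": [0,0,0],"turn": [0,0,-10],"hand": 62},{"slide": [0,0,0],"turn": [0,0,-10],"hand": 62},{"slide": [0,0,0],"turn": [0,0,-10],"hand": 62},{"slide": [0,0,0],"turn": [0,0,-10],"hand": 62},{"slide": [0,0,0],"turn": [0,0,-10],"hand": 62}]'

```text
clock: 56.9
eef_pos: [631.3, -13.5, 82.9]
tool_rot: [-3.14, -0.0, 1.64]
force: [-0.8, 0.8, -0.2]
width: 61.9
```

Request:
play_rows --targets '[{"slide": [0,0,0],"turn": [0,0,-10],"hand": 62},{"slide": [0,0,0],"turn": [0,0,0],"hand": 62},{"slide": [0,0,0],"turn": [0,0,0],"hand": 62}]'

```text
clock: 57.28
eef_pos: [631.2, -13.3, 83.0]
tool_rot: [-3.14, -0.001, 1.806]
force: [-0.1, -0.3, -0.6]
width: 62.2
```

```bash
python3 -c "
from h import *
snap('wrist','w30')
rows([631,-13.3,83],math.radians(103.6),n=1,near=False); print(read_state()['qpos'].round(2))"
```

```text
t 57.33 at [631.2 -13.3  83. ] rpy [-179.9   -0.   103.5] w 62.1 F [0.2 0.3 0.4] q1,q7 0.55 0.94 N 1
{"slide":[0.0, 0.0, 0.0],"turn":[-0.1, 0.0, -0.1]}
[ 0.55  1.05 -1.11  1.67  1.04  1.12  0.94]
```

View pics/w30.png

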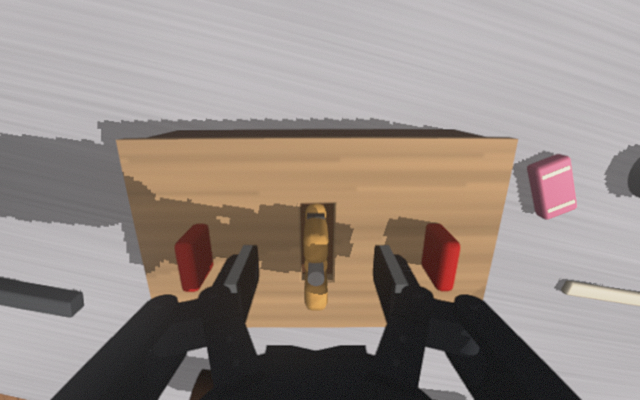

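Aligned. Close and give the last quarter turn.

Request:
play_rows --targets '[{"slide": [0,0,0],"turn": [0,0,0],"hand": 25},{"slide": [0,0,0],"turn": [0,0,0],"hand": 10},{"slide": [0,0,0],"turn": [0,0,0],"hand": 0},{"slide": [0,0,0],"turn": [0,0,0],"hand": 0},{"slide": [0,0,0],"turn": [0,0,0],"hand": 0}]'

```text
clock: 57.95
eef_pos: [631.2, -13.4, 83.3]
tool_rot: [-3.14, -0.0, 1.809]
force: [-0.4, -1.1, 2.1]
width: 10.4
```

Request:
play_rows --targets '[{"slide": [0,0,0.4],"turn": [0,0,10],"hand": 0},{"slide": [0,0,0.4],"turn": [0,0,10],"hand": 0},{"slide": [0,0,0.4],"turn": [0,0,10],"hand": 0},{"slide": [0,0,0.4],"turn": [0,0,10],"hand": 0},{"slide": [0,0,0.4],"turn": [0,0,10],"hand": 0}]'

```text
clock: 58.58
eef_pos: [631.1, -13.7, 81.4]
tool_rot: [-3.141, 0.001, 0.93]
force: [-1.4, -1.5, 4.2]
width: 10.2
```

Request:
play_rows --targets '[{"slide": [0,0,0.4],"turn": [0,0,10],"hand": 0},{"slide": [0,0,0.4],"turn": [0,0,10],"hand": 0},{"slide": [0,0,0.4],"turn": [0,0,10],"hand": 0},{"slide": [0,0,0.2],"turn": [0,0,6],"hand": 0},{"slide": [0,0,0],"turn": [0,0,0],"hand": 0}]'

```text
clock: 59.2
eef_pos: [630.9, -13.9, 80.1]
tool_rot: [3.141, 0.002, 0.309]
force: [-1.3, -2.0, 6.1]
width: 10.2
```

```bash
python3 -c "
from h import *
s=read_state(); print(s['qpos'].round(2),s['torque'].round(2),s['force'].round(1),s['tau'].round(2))"
```

```text
[ 0.43  0.93 -0.82  1.68  0.82  0.92 -0.41] [-0.41  0.42 -0.1 ] [-1.3 -2.   6.1] [-1.770e+00 -5.539e+01 -1.286e+01 -1.221e+01 -2.000e-02 -1.050e+00
 -1.500e-01]
```

Request:
play_rows --targets '[{"slide": [0,0,0.1],"turn": [0,0,3],"hand": 0},{"slide": [0,0,0.1],"turn": [0,0,2],"hand": 0},{"slide": [0,0,0],"turn": [0,0,0],"hand": 0}]'

```text
clock: 59.58
eef_pos: [630.9, -13.9, 79.9]
tool_rot: [3.141, 0.002, 0.224]
force: [-2.5, -1.9, 7.8]
width: 10.7
```

```bash
python3 -c "
from h import *
s=read_state(); print(s['qpos'].round(2),s['torque'].round(2),s['force'].round(1),s['tool_rot'])"
```

```text
[ 0.43  0.92 -0.8   1.68  0.81  0.91 -0.48] [-0.53  0.57  0.29] [-2.5 -1.9  7.8] [3.14069091e+00 1.87300379e-03 2.23505210e-01]
```

Request:
play_rows --targets '[{"slide": [0,0,0],"turn": [0,0,2.5],"hand": 0},{"slide": [0,0,0],"turn": [0,0,1.5],"hand": 0},{"slide": [0,0,0],"turn": [0,0,0],"hand": 0}]'

```text
clock: 59.95
eef_pos: [630.9, -13.9, 79.9]
tool_rot: [3.14, 0.002, 0.157]
force: [-2.5, -2.8, 7.1]
width: 10.3
```

```bash
python3 -c "
from h import *
s=read_state(); print(s['qpos'].round(2),s['torque'].round(2),s['force'].round(1),s['tool_rot'])"
```

```text
[ 0.42  0.91 -0.78  1.68  0.8   0.9  -0.54] [-0.6   0.51  1.29] [-2.5 -2.8  7.1] [3.13971793e+00 1.61100415e-03 1.57339498e-01]
```

Request:
play_rows --targets '[{"slide": [0,0,0],"turn": [0,0,-2.5],"hand": 0},{"slide": [0,0,0],"turn": [0,0,0],"hand": 40},{"slide": [0,0,0],"turn": [0,0,0],"hand": 40},{"slide": [0,0,0],"turn": [0,0,0],"hand": 40},{"slide": [0,0,-30],"turn": [0,0,0],"hand": 40}]'

```text
clock: 60.58
eef_pos: [629.4, -13.6, 107.5]
tool_rot: [-3.14, 0.006, 0.195]
force: [0.2, -0.3, 0.3]
width: 39.7
```

Request:
play_rows --targets '[{"slide": [0,0,-50],"turn": [0,0,0],"hand": 40},{"slide": [0,0,-40],"turn": [0,0,0],"hand": 40},{"slide": [0,0,0],"turn": [0,0,0],"hand": 40},{"slide": [0,0,0],"turn": [0,0,0],"hand": 40}]'

```text
clock: 61.08
eef_pos: [630.9, -13.6, 198.8]
tool_rot: [-3.141, 0.002, 0.194]
force: [-0.3, -0.9, -0.3]
width: 40.2
```

```bash
python3 -c "
from h import *
im,d,c=snap('wrist','w31'); P=cloud(c,d)
m=(d>0)&(P[...,2]>88)&(P[...,2]<125)&(abs(P[...,0]-631)<35)&(abs(P[...,1]+13)<35)
print('nut',rect(P,m,88,125), 'top z',np.percentile(P[m][:,2],95))
for k,(x,y) in dict(a=(45,90),b=(-45,90),c=(45,-90),d=(-45,-90)).items():
  w=b2w(x,y); u,v=w2px(c,[w[0],w[1],70])[0]; u,v=int(u),int(v); print(k,u,v,(np.median(P[v-3:v+4,u-3:u+4].reshape(-1,3),0)).round(1) if 0<=u<640 and 0<=v<400 else None)
mb=(abs(P[...,2]-70)<4)&(d>0)
n,l,s,ce=cv2.connectedComponentsWithStats(mb.astype(np.uint8)); i=1+s[1:,4].argmax(); print('board',cv2.minAreaRect(P[l==i][:,:2].astype(np.float32)))
print(read_state()['eef_pos'])"
```

```text
nut (((629.09033203125, -11.677955627441406), (11.813936233520508, 42.66606521606445), 14.208142280578613), 611) top z 106.42213401209813
a 363 87 [652.6  85.4  69.6]
b 262 92 [565.8  64.1  70. ]
c 362 265 [648.3   1.8 226.7]
d 279 268 [610.5 -22.  203.9]
board ((630.1832885742188, -11.772750854492188), (126.9613265991211, 218.6264190673828), 13.547983169555664)
[630.50292738 -13.67262564 198.1950622 ]
```

View pics/w31.png

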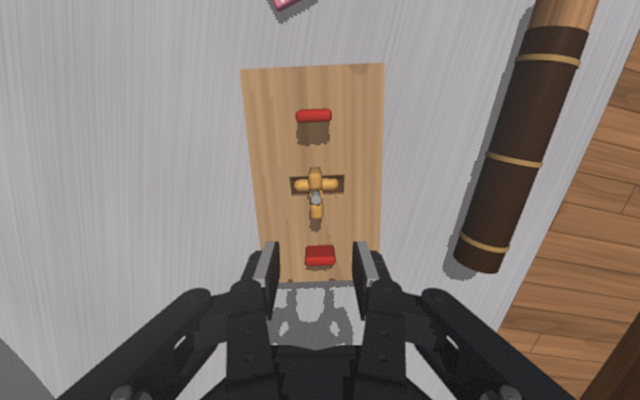

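Request:
play_rows --targets '[{"slide": [-55,0,-20],"turn": [0,0,0],"hand": 40},{"slide": [-55,0,-20],"turn": [0,0,0],"hand": 40},{"slide": [-50,0,0],"turn": [0,0,0],"hand": 40},{"slide": [0,0,0],"turn": [0,0,0],"hand": 40},{"slide": [0,0,0],"turn": [0,0,0],"hand": 40}]'

```text
clock: 61.75
eef_pos: [474.8, -44.4, 239.3]
tool_rot: [-3.141, 0.001, 0.194]
force: [-0.2, 0.2, 0.7]
width: 40.2
```

```bash
python3 -c "
from h import *
im,d,c=snap('top','t32'); P=cloud(c,d)
cv2.imwrite('pics/t32c.png',cv2.resize(im[100:300,160:500],None,fx=2.3,fy=2.3))
m=np.zeros(d.shape,bool); m[120:215,285:415]=1
mm=m&(abs(P[...,2]-70)<4)
n,l,s,ce=cv2.connectedComponentsWithStats(mm.astype(np.uint8)); i=1+s[1:,4].argmax(); print('board',cv2.minAreaRect(P[l==i][:,:2].astype(np.float32)))
a=m&(P[...,2]>88)&(P[...,2]<115)&(abs(P[...,0]-631)<35)&(abs(P[...,1]+13)<35); q=P[a]; print('nut',cv2.minAreaRect(q[:,:2].astype(np.float32)),np.median(q[:,2]),len(q))"
```

```text
board ((631.99462890625, -12.206611633300781), (126.56358337402344, 219.1024169921875), 13.651442527770996)
nut ((630.6577758789062, -12.73422622680664), (11.73131275177002, 43.26945495605469), 13.611536026000977) 100.83580178215354 94
```

View pics/t32c.png

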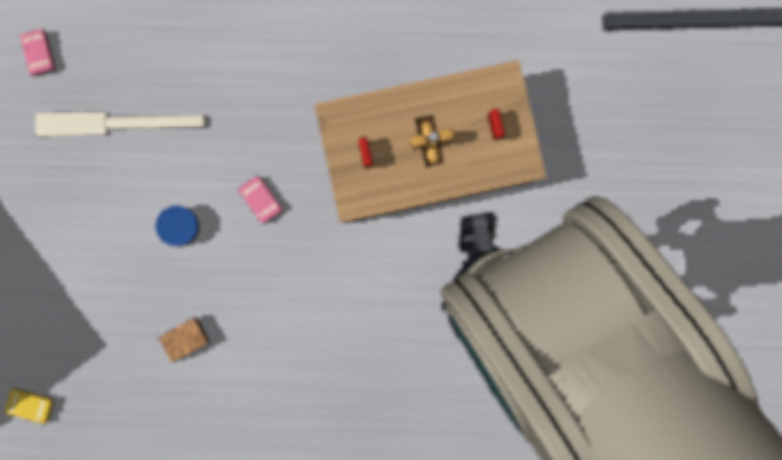

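Cover is flat and centred, the nut wings lie exactly across (13.61° against the box's 13.65°, so about 7.85 rad), and the other objects haven't moved. Handing in.

```bash
python3 -c "
from h import *
print(finish_job())"
```

```text
the job is handed in; nothing more can be done
None
```

The job is done and handed in at about 62 s of the 208 s allowed; the hand-in gave no verdict.

I backed the wing nut off to its top stop. All four lip rests then went into their own lanes (B in lane 4, A in lane 1, D in lane 3, C in lane 2). The cover went on over the stud, and I spun the nut down in three strokes until it was tight at its bottom stop.

**What my last checks showed:**
- **Lip rests:** before the cover went on, the top picture showed all four lying flat in the low corners of their lanes.
- **Cover:** its top surface read about 69.7 mm, expected 70 mm. It lay flat and its centre was within about 1.5 mm of the nut axis. Its turn matched the box's (13.65° against 13.63°).
- **Wing nut:** its wings lay across the box, which puts the joint at about 7.84 to 7.85 rad. The resisting torque rose to 1.3 N m at the stop. I could not measure the foot's pressing force directly.
- **Other objects:** the cork block, wax tin, bone spatula and the pink and yellow look-alikes looked unmoved in the final picture.
- **Arm:** it was open and clear of everything, with no contact force.

**Disagreements:** the wrist and top cameras differed by about 2 mm on positions. One hover reading put the cover 2 mm further off than an earlier one. I settled both by comparing the slot and nut directly in the wrist picture before lowering the cover. I noticed no knocked part and no slackened grip.

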